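Star-tighten the filter housing cover

TASK

Close up the grey filter housing on the bench by hand-tightening the four coloured knobs on its cover clockwise, in star order and in two passes: red, then yellow across from it, then green, then blue. On the first pass turn each knob only until you feel it bite and it is lightly snug; on the second pass, in the same order, draw each one firmly tight with about 40 degrees more, without overtightening any. Let go of the knobs when done, and leave the other things on the bench where they are.

Things in the scene. Friction and masses are not known exactly. Their poses are not given: they have to be found in the camera images.
- housing: grey filter housing, 190 x 190 mm, fixed to the bench at any yaw, a short brass-ended pipe stub on two opposite sides (to 118 mm from the centre). Its rim, 61 mm above the bench, surrounds the cover. Origin: centre of its underside, on the bench
- cover: square aluminium cover plate 153 x 153 x 12 mm in the housing's rim on a flat seat, its top 64 mm above the bench. Origin: centre of its underside. The knobs stand near its corners on a square of 104 mm sides and press on it when tightened. Load per knob: lightly snug about 8 N (0.25 rad of screw turn past the bite), firmly tight about 26 N (0.75 rad past it); over 45 N is too much
- grip_red: red grip of the red knob; all four knobs are alike. Upright bar 46 mm long (its x axis), 14 mm thick (y), 34 mm tall. Origin: on the knob's vertical axis (z), 12 mm below the bar's top, 100 mm above the bench at the start; bar from 22 mm below to 12 mm above it; under it a hub 18 mm wide, 5 mm high, then a foot 40 mm wide. The bars start at different yaws
- grip_yellow: yellow grip of the yellow knob. Each grip turns its screw through a springy hub: it leads the screw by 0.4 rad per N m of torque and springs back by as much when let go; the screw itself stays where it is left. Thanks to this spring much of the torque is still felt when the hand stops (in the free turn only, a sudden stop can leave it at zero or reversed)
- grip_green: green grip of the green knob
- grip_blue: blue grip of the blue knob
- knob_red: the whole red knob with its screw and foot, across from the yellow one. Origin as for the red grip, but this frame only sinks and does not turn
- knob_yellow: the whole yellow knob, across from the red one; frame as for the red one. Each knob tightens clockwise seen from above and sinks 3 mm per radian (follow it down, or the gripper drags on it). It turns with about 0.08 N m until its foot bites on the cover, 0.15 to 0.75 rad of screw turn from the start: this differs from knob to knob and cannot be seen, only felt
- knob_green: the whole green knob, across from the blue one; frame as for the red one. Past the bite each knob's spring washer loads the cover by about 34 N per radian of screw turn, and its turning torque rises by about 0.015 N m per N of load (0.5 N m per radian; up to a quarter more or less, as friction varies)
- knob_blue: the whole blue knob, across from the green one; frame as for the red one
- wrench: bystander: steel open-ended wrench, 190 mm long, lying flat. Origin: on its lower side, near the middle
- coupling: bystander: brass hose coupling, 34 mm wide, 48 mm tall, standing. Origin: centre of its underside
- ferrule: bystander: steel hose ferrule, 30 mm wide, 40 mm tall, standing. Origin: centre of its underside
- sealring: bystander: black rubber-coated sealing ring, 60 mm across, 8 mm high, lying flat. Origin: centre of its underside
- catalogue: bystander: black ring binder, 150 x 210 x 22 mm, lying flat. Origin: centre of its underside
- oilcan: bystander: white bottle with black cap, 52 mm wide, 130 mm tall, standing. Origin: centre of its underside
- adaptor: bystander: stepped steel adaptor, 38 mm wide, 46 mm tall, standing. Origin: centre of its underside
Mind the look-alikes: they are no part of the job. Of the things shaped like the cover, the aluminium one is meant.

How it is judged:
On the way, in this order (a step that is already met when the one before it is completed fails the run):
1. first pass: the red knob is snug (presses the cover with more than 3 N) (contact force between knob_red and cover above 3 N), for 0.2 s.
2. first pass: the yellow knob is snug (presses the cover with more than 3 N) (contact force between knob_yellow and cover above 3 N), for 0.2 s.
3. first pass: the green knob is snug (presses the cover with more than 3 N) (contact force between knob_green and cover above 3 N), for 0.2 s.
4. first pass: the blue knob is snug (presses the cover with more than 3 N) (contact force between knob_blue and cover above 3 N), for 0.2 s.
5. second pass: the red knob is tight (presses the cover with more than 14 N) (contact force between knob_red and cover above 14 N), for 0.2 s.
6. second pass: the yellow knob is tight (presses the cover with more than 14 N) (contact force between knob_yellow and cover above 14 N), for 0.2 s.
7. second pass: the green knob is tight (presses the cover with more than 14 N) (contact force between knob_green and cover above 14 N), for 0.2 s.
8. second pass: the blue knob is tight (presses the cover with more than 14 N) (contact force between knob_blue and cover above 14 N), for 0.2 s.
At the end, for the whole second after the job is handed in: all four knobs press the cover with 14 to 36 N each (contact force between knob_red and cover between 14 and 36 N and contact force between knob_yellow and cover between 14 and 36 N and contact force between knob_green and cover between 14 and 36 N and contact force between knob_blue and cover between 14 and 36 N); the robot touches nothing.
It fails at once if a knob is overtightened (presses the cover with more than 45 N) (contact force between any of knob_red, knob_yellow, knob_green, knob_blue and cover above 45 N).
It fails at once if the cover is pulled down one-sided: a knob presses with more than 14 N while another is not yet snug (under 1.5 N) (contact force between any of knob_red, knob_yellow, knob_green, knob_blue and cover above 14 N and contact force between any of knob_red, knob_yellow, knob_green, knob_blue and cover below 1.5 N).
It fails at once if another thing on the bench is disturbed (moved more than 30 mm) (distance of any of wrench, coupling, ferrule, sealring, catalogue, oilcan, adaptor from where it was at the start of the episode above 0.03 m).
It also fails if it takes over 72 s, if anything falls off the work surface, if the arm or the gripper's body presses on something with over 40 N, if the wrist force passes 120 N, or if a joint passes its speed limit or range.

ROBOT

A 6-joint arm with a two-finger parallel gripper is mounted at the origin on the work surface. World frame = base frame: x ahead of the robot, y to its left, z up, the work surface at z = 0. Lengths are in m, angles in rad, forces in N, time in s.
With the tool pointing down it reaches from about 0.25 to 0.775 m from the base axis. Payload 4 kg.
Tool frame: the origin (TCP) lies at the very end of the fingers, on their centre line; the grasp point (between the pads) lies 19 mm behind it; z points along the fingers, x is the direction in which the jaws open and shut, and the axes are right-handed (so a half turn about z gives the same grasp; the last joint's range is limited). The gripper opens to 94 mm and grips with 3 to 60 N. Pads are 16 mm wide; open, the fingers measure 119 mm over their backs; the gripper's body (75 mm by 177 mm) begins 78 mm behind the grasp point.
Start: joints at [1.073, 0.087, 1.371, -0, 1.684, -0.103], TCP at [0.212, 0.508, 0.206] pointing down, gripper open.
Joint ranges: [-3.1, 3.1], [-0.76, 2.03], [0.27, 2.55], [-1.08, 4.22], [0.17, 2.65], [-2.57, 2.57]. Speed limits (rad/s): [2.79, 2.79, 3.14, 3.14, 3.14, 3.14].

INTERFACE

Orientations are given as [roll, pitch, yaw] about the fixed x, y, z axes, in that order (R = Rz(yaw) Ry(pitch) Rx(roll)).
In Python, from bench import robot, cams, ticket gives the robot as it stands.
- The arm moves only by the tool jog_arm, never from a script. Its argument "series" is a list of rows, each an object of numbers: "x", "y", "z": the shift along the tool's x, y, z in m; "rx", "ry", "rz": the turn, a rotation vector about the tool's x, y, z in degrees. A call has 1 to 12 rows; each row shifts and turns the pose as measured when the row begins, along the tool's axes as they then stand; what a row does not reach is not made up. A row lasts 1/12 s, in which the tool goes at most 41.7 mm and 7.16 degrees, less where a joint would pass 70% of its speed; a pose out of reach is approached as far as the arm can. A call with a gripper value outside its range is refused whole. "claw" is the opening, from 0 (shut) to 1 (fully open), set as the call begins (left out, the last holds). The fingers move at their own pace and stop on an object; the grip force is fixed at half the most. Time passes only in rows, so rows that do not move let the fingers close. It gives the time, the measured TCP pose, the force and the opening at its end, in the units of the state.
- robot.get_obs(): the state, without advancing time (a new reading comes with each control period).
- cams.snapshot(name): name is "side" or "top"; returns a dict with "img" (420x560x3 uint8, red, green, blue), "mtx" (3x3 intrinsics, pixels), "k1" (the pictures are not rectified: a ray, as slopes to the right and down, at radius r is drawn at 1 + k1 r^2 times it, then the intrinsics apply), "origin" and "attitude" of the camera in the world. Camera axes: x right, y down, z forward; pixel columns grow to the right and rows downward; lengths in m; the calibration is good to about 2 mm. A picture is of the moment at which its call begins. There is no depth.
- ticket.close_job(): hands the job in, once; it reports no verdict.
Trained networks look in a picture, given as the dict that the camera call returned (one of the last four; its "shot" number tells which), for a name from the list of things; names that differ only in an ending like _2 or _b are one class to them, and where a whole thing is asked for, a point or a joint stands for the part that bears it (a point fixed in the world has none). Each returns a list of dicts, best first, with "p" (0 to 1); they miss things now and then, are a little off and sometimes report something else, mostly with a low value. They report only what shows in the picture. A call takes as long as a camera call. They do not tell look-alikes from the thing itself.
- cams.look_for(thing, picture): "bbox" ([left, top, width, height] in pixels, round what is visible of it).
The state is a dict: "time": time; "joint_positions": joint angles; "qvel": joint speeds; "joint_torque": joint torques, N m; "tool_pos": TCP position; "ee_rot": TCP orientation; "wrist_force": force on the tool from outside, world axes, zero at the start; "wrist_torque": the same for the moment, N m; "width": finger opening in m.
Only numpy, scipy, OpenCV 4.12 (cv2) and the standard library are available. Lean on these libraries where they do the work, as an engineer would, in place of code of your own. Each camera call takes 0.05 s, during which the arm holds its last target.

## Working session

There is one attempt and no reset: what is moved stays moved. The work goes in short steps, Python scripts to look and compute and a tool call to move; the robot and the scene stay as the last step left them, time stands still between calls to the robot, and variables do not carry over. Pictures are saved under pics/ and viewed, and the job is handed in when it is done.

Besides the shell and the picture viewer there is one more tool, called after ">>>" by a JSON object that holds its "api" and its "payload", one argument or row to a line. jog_arm: Moves the arm, as the interface text tells. Its arguments: {"type":"object","properties":{"series":{"type":"array","items":{"type":"object","properties":{"x":{"type":"number"},"y":{"type":"number"},"z":{"type":"number"},"rx":{"type":"number"},"ry":{"type":"number"},"rz":{"type":"number"}}}},"claw":{"type":"number"}},"required":["series"]}

```bash
ls; mkdir -p pics; python3 - <<'E'
from bench import robot,cams,ticket
import cv2
print(robot.get_obs())
for n in("top","side"):
    s=cams.snapshot(n); cv2.imwrite(f"pics/{n}0.png",s["img"][:,:,::-1]); print({k:v for k,v in s.items() if k!="img"})
    for t in ("housing","cover","grip_red","grip_yellow","grip_green","grip_blue"):
        print(t,[(d["bbox"],round(d["p"],2)) for d in cams.look_for(t,s)][:3])
print(robot.get_obs()["time"])
E
```

```text
pics
{'time': 0.0, 'joint_positions': array([ 1.07287359e+00,  8.79521999e-02,  1.37223954e+00, -1.11766002e-05,
        1.68357739e+00, -1.03086205e-01]), 'qvel': array([-0.00012561,  0.00031878, -0.00082114,  0.00029186,  0.00056815,
        0.00062324]), 'joint_torque': array([ 5.24429761e-04, -3.40180349e+01, -3.02430046e+01,  7.18508684e-02,
        3.28475365e-02, -1.58122421e-04]), 'tool_pos': array([0.21130322, 0.50720558, 0.20431316]), 'ee_rot': array([-3.14137973e+00,  2.16606999e-03,  1.17595878e+00]), 'wrist_force': array([0.01098741, 0.14324578, 0.36525073]), 'wrist_torque': array([-0.02844338, -0.02014097, -0.01822076]), 'width': 0.09396803476763757}
{'mtx': array([[387.56857318,   0.        , 271.98487843],
       [  0.        , 387.56857318, 212.33037539],
       [  0.        ,   0.        ,   1.        ]]), 'k1': 0.02408583520820822, 'origin': array([0.20194471, 0.04100085, 1.25026084]), 'attitude': array([-2.92318749e+00,  1.57827946e-03, -1.65652503e+00]), 'shot': 1}
housing [([232.7, 140.4, 75.6, 75.1], 0.79), ([257.4, 149.7, 12.1, 13.4], 0.58)]
cover [([187.6, 24
[... 287 characters left out ...]
mtx': array([[433.28859269,   0.        , 275.43713634],
       [  0.        , 433.28859269, 207.36103625],
       [  0.        ,   0.        ,   1.        ]]), 'k1': -0.11314131476257269, 'origin': array([0.1992125 , 1.01841662, 0.6926645 ]), 'attitude': array([-2.10188466, -0.00360902, -2.88118464]), 'shot': 2}
housing [([189.4, 177.7, 94.4, 71.2], 0.97)]
cover [([280.5, 262.8, 48.5, 52.2], 0.88), ([199.2, 192.4, 70.6, 39.8], 0.74), ([397.3, 180.9, 8.6, 14.9], 0.47)]
grip_red [([231.7, 205.9, 8.6, 16.4], 0.42)]
grip_yellow [([232.3, 179.2, 8.5, 10.8], 0.64)]
grip_green [([200.6, 191.8, 11.9, 20.9], 0.44), ([203.8, 193.1, 14.0, 18.1], 0.24)]
grip_blue [([255.3, 187.8, 8.4, 19.2], 0.63)]
0.7
```

```bash
python3 - <<'E'
import cv2
t=cv2.imread("pics/top0.png");cv2.imwrite("pics/top0c.png",cv2.resize(t[125:230,215:325],None,fx=5.4,fy=5.4,interpolation=cv2.INTER_CUBIC))
s=cv2.imread("pics/side0.png");cv2.imwrite("pics/side0c.png",cv2.resize(s[165:260,175:300],None,fx=6,fy=6,interpolation=cv2.INTER_CUBIC))
E
```

```text
(no output)
```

View pics/top0.png

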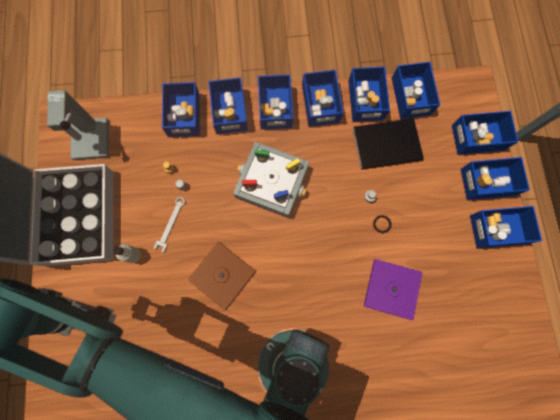

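View pics/side0.png

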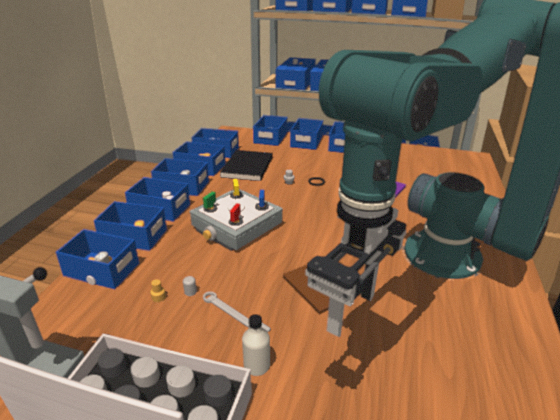

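```bash
ls pics
```

```text
side0.png
side0c.png
top0.png
top0c.png
```

View pics/top0c.png

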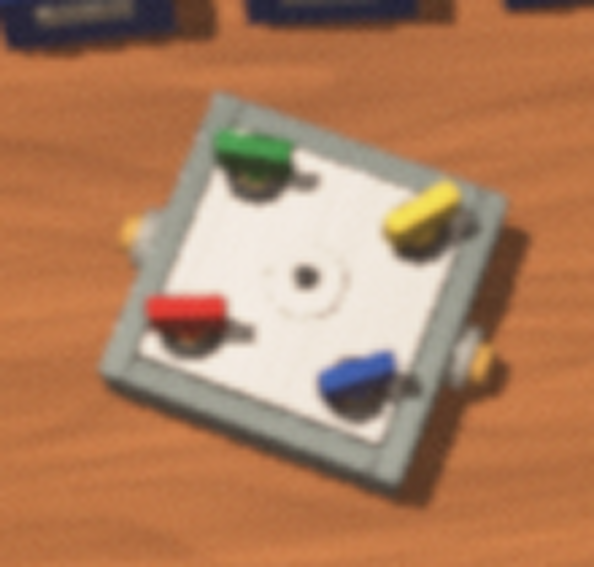

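View pics/side0c.png

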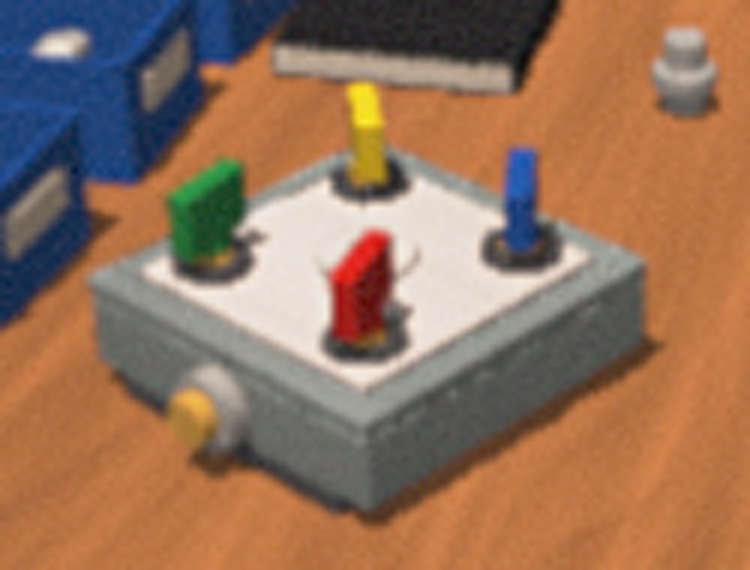

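The aluminium cover sits in the grey housing at top px (272,180) and side px (236,212). The brown (222,275) and purple (393,289) plates in the top picture are flat on the bench, with no housing or knobs, so they are look-alikes. Grips in the top picture: red (249,183), yellow (293,165), green (262,153), blue (281,195). Next I'll fit the poses in both views.

```bash
cat > fit.py <<'E'
import numpy as np, cv2
from scipy.spatial.transform import Rotation as R
from scipy.optimize import minimize, differential_evolution
def proj(P,s):
    Rm=R.from_euler('xyz',s["attitude"]).as_matrix()
    c=(np.atleast_2d(P)-s["origin"])@Rm
    u=c[:,:2]/c[:,2:]; u=u*(1+s["k1"]*(u**2).sum(1,keepdims=True))
    return u*[s["mtx"][0,0],s["mtx"][1,1]]+[s["mtx"][0,2],s["mtx"][1,2]]
def masks(img,roi):
    x0,y0,x1,y1=roi; c=img[y0:y1,x0:x1]
    h=cv2.cvtColor(c,cv2.COLOR_RGB2HSV).astype(int);H,S,V=h[...,0],h[...,1],h[...,2]
    hue=dict(red=lambda H:(H<6)|(H>172),yellow=lambda H:(H>22)&(H<34),green=lambda H:(H>45)&(H<90),blue=lambda H:(H>100)&(H<128))
    return {k:(f(H)&(S>110)&(V>55)) for k,f in hue.items()}
def bar(x,y,yaw,z,):
    b=np.array([[i*.023,j*.007,k] for i in(-1,1) for j in(-1,1) for k in(-.022,.012)])
    c,s_=np.cos(yaw),np.sin(yaw)
    return b@np.array([[c,s_,0],[-s_,c,0],[0,0,1]])+[x,y,z]
def render(P,s,roi,f=8,off=(0,0)):
    x0,y0,x1,y1=roi
    p=(proj(P,s)+off-[x0-.5,y0-.5])*f
    m=np.zeros(((y1-y0)*f,(x1-x0)*f),np.uint8)
    cv2.fillConvexPoly(m,cv2.convexHull(np.round(p).astype(np.int32)),255)
    return cv2.resize(m,(x1-x0,y1-y0),interpolation=cv2.INTER_AREA)/255.
E
cat > s1.py <<'E'
from fit import *
from bench import robot,cams
import pickle
rois=dict(top=(225,140,315,215),side=(185,170,290,250))
S={n:cams.snapshot(n) for n in rois}
pickle.dump(S,open("S.pkl","wb"))
M={}
for n in S:
    M[n]=masks(S[n]["img"],rois[n])
    for k,m in M[n].items():
        nc,l,st,ce=cv2.connectedComponentsWithStats(m.astype(np.uint8),connectivity=8)
        i=1+np.argmax(st[1:,4]); M[n][k]=(l==i).astype(float)
        print(n,k,st[i],ce[i]+rois[n][:2])
# initial from rays top at z=.098 
def ray(uv,s,z):
    f=lambda p: ((proj([p[0],p[1],z],s)-uv)**2).sum()
    return minimize(f,[.45,.05],method='Nelder-Mead',options=dict(xatol=1e-5,fatol=1e-6)).x
C={}
for k in M["top"]:
    for n,z in(("top",.106),("side",.095)):
        ys,xs=np.nonzero(M[n][k]); r=rois[n]
        p=ray([xs.mean()+r[0],ys.mean()+r[1]],S[n],z); C[n,k]=p; print(n,k,p.round(4))
from itertools import product
def cost(p,k,ns=("top","side")):
    return sum(((render(bar(p[0],p[1],p[2],.1),S[n],rois[n])-M[n][k])**2).sum() for n in ns)
for k in M["top"]:
    c0=(C["top",k]+C["side",k])/2
    res=differential_evolution(cost,[(c0[0]-.012,c0[0]+.012),(c0[1]-.012,c0[1]+.012),(-np.pi/2,np.pi/2)],args=(k,),seed=1,maxiter=60,popsize=14,polish=False)
    print(k,res.x.round(4),np.degrees(res.x[2]).round(1),res.fun)
    C[k]=res.x
pickle.dump(C,open("C.pkl","wb"))
for a,b in(("red","yellow"),("green","blue"),("red","green"),("red","blue"),("yellow","blue"),("yellow","green")):
    d=C[a]-C[b];print(a,b,np.hypot(*d[:2]),np.degrees(np.arctan2(d[1],d[0])), ((C[a]+C[b])/2)[:2])
E
python3 s1.py
```

```text
top red [17 40 15  7 92] [249.16304348 182.69565217]
top yellow [62 19 13  9 54] [293.         162.75925926]
top green [31 10 12  5 43] [261.60465116 152.23255814]
top blue [50 51 12  7 46] [280.41304348 193.69565217]
side red [ 45  33  10  19 141] [234.78723404 212.42553191]
side yellow [48  9  6 16 62] [235.62903226 186.33870968]
side green [ 18  22  12  16 140] [208.87142857 199.58571429]
side blue [  0   0  23  38 428] [193.24299065 184.06308411]
top red [0.5542 0.083 ]
side red [0.557  0.0891]
top yellow [ 0.6069 -0.0576]
side yellow [ 0.6049 -0.0533]
top green [0.6499 0.0369]
side green [0.6509 0.0422]
top blue [ 0.511  -0.0096]
side blue [ 0.7333 -0.0339]
red [ 0.5581  0.0844 -1.5096] -86.5 39.06991157247212
yellow [ 0.6066 -0.0564 -1.2076] -69.2 74.8882737408689
green [ 0.651   0.0411 -1.548 ] -88.7 93.58634371395618
blue [ 0.6132 -0.0259 -1.2   ] -68.8 666.8168396770473
red yellow 0.14895731488299202 109.0020167343994 [0.58232352 0.01397085]
green blue 0.07697710701775047 60.57335266390976 [0.63209363 0.00757678]
red green 0.10251905976366096 155.02172055686867 [0.60453828 0.06274535]
red blue 0.12333480250919593 116.54100760119839 [0.58562851 0.02922238]
yellow blue 0.03121103720273879 -102.22690035068615 [ 0.60987887 -0.04119772]
yellow green 0.10719043890443111 -114.487297328155 [ 0.62878864 -0.00767475]
```

```bash
cat > s2.py <<'E'
from fit import *
import pickle
S=pickle.load(open("S.pkl","rb"))
rois=dict(top=(225,140,315,215),side=(196,174,280,250))
hue=dict(red=lambda H:(H<7)|(H>170),yellow=lambda H:(H>20)&(H<36),green=lambda H:(H>42)&(H<92),blue=lambda H:(H>98)&(H<132))
near=dict(top=dict(red=(249,183),yellow=(293,164),green=(261,153),blue=(281,195)),side=dict(red=(235,213),yellow=(236,188),green=(209,200),blue=(262,198)))
M={}
for n in S:
    x0,y0,x1,y1=rois[n];h=cv2.cvtColor(S[n]["img"][y0:y1,x0:x1],cv2.COLOR_RGB2HSV).astype(int)
    yy,xx=np.mgrid[y0:y1,x0:x1]
    M[n]={}
    for k,f in hue.items():
        u=near[n][k]; d=np.hypot(xx-u[0],yy-u[1])
        m=f(h[...,0])&(h[...,1]>85)&(h[...,2]>35)&(d<14)
        M[n][k]=m.astype(float); print(n,k,int(m.sum()))
    o=S[n]["img"][y0:y1,x0:x1].copy()
    for k in hue: o[M[n][k]>0]=(255,0,255)
    cv2.imwrite(f"pics/m_{n}.png",cv2.resize(np.hstack([S[n]["img"][y0:y1,x0:x1],o])[:,:,::-1],None,fx=4,fy=4,interpolation=cv2.INTER_NEAREST))
Q=dict(red=(1,0),yellow=(-1,0),green=(0,1),blue=(0,-1))
r=.052*2**.5
names=list(Q)
a0=np.arctan2(.0844+.0564,.5581-.6066)
sg=None
def knob(p,k):
    # red at angle a, yellow opposite; green at a-90 or +90
    a={'red':0,'yellow':np.pi,'green':-np.pi/2,'blue':np.pi/2}[k]+p[2]
    return p[0]+r*np.cos(a),p[1]+r*np.sin(a)
def cost(p):
    c=0
    for i,k in enumerate(names):
        x,y=knob(p,k);b=bar(x,y,p[3+i],.1)
        for n,o in(("top",p[7:9]),("side",p[9:11])):
            c+=((render(b,S[n],rois[n],off=o)-M[n][k])**2).sum()
    return c+6*((p[7:]/1.)**2).sum()
B=[(.57,.595),(.002,.026),(a0-.15,a0+.15)]+[(-2.2,-.7)]*4+[(-2,2)]*4
best=differential_evolution(cost,B,seed=2,maxiter=150,popsize=8,polish=False,tol=1e-4)
p=best.x
print(best.fun,p.round(4),"yaws",np.degrees(p[2:7]).round(1))
for i,k in enumerate(names): print(k,np.round(knob(p,k),4),np.degrees(p[3+i]).round(1))
pickle.dump({k:(*knob(p,k),p[3+i]) for i,k in enumerate(names)},open("K.pkl","wb"))
E
python3 s2.py
```

```text
top red 99
top yellow 82
top green 75
top blue 57
side red 154
side yellow 85
side green 144
side blue 75
197.12889583991634 [ 0.5824  0.0142  1.9012 -1.5377 -1.1471 -1.6151 -1.2729  0.2118  0.069
 -0.0042  0.4318] yaws [108.9 -88.1 -65.7 -92.5 -72.9]
red [0.5585 0.0838] -88.1
yellow [ 0.6062 -0.0553] -65.7
green [0.6519 0.0381] -92.5
blue [ 0.5128 -0.0096] -72.9
```

View pics/m_top.png

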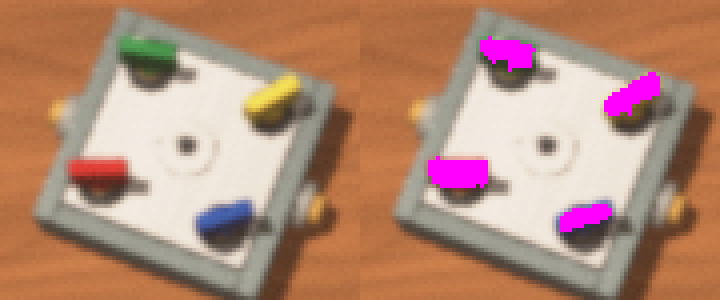

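View pics/m_side.png

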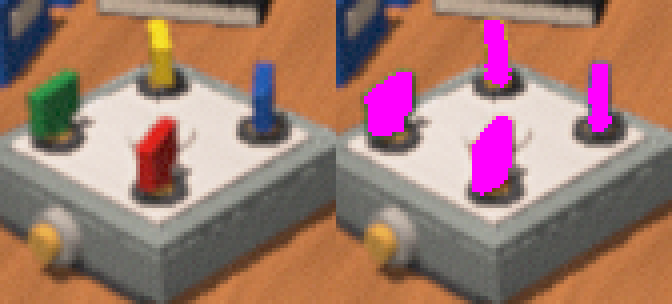

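```bash
cat > s3.py <<'E'
from fit import *
import pickle
S=pickle.load(open("S.pkl","rb"));K=pickle.load(open("K.pkl","rb"))
hi={}
for n,(x0,y0,x1,y1),f in(("top",(232,140,308,215),8),("side",(196,174,280,250),8)):
    im=cv2.resize(S[n]["img"][y0:y1,x0:x1],None,fx=f,fy=f,interpolation=cv2.INTER_CUBIC)[:,:,::-1].copy()
    for k,(x,y,w) in K.items():
        P=proj(bar(x,y,w,.1),S[n]); q=np.round((P-[x0-.5,y0-.5])*f).astype(int)
        for a in range(8):
            for b in(1,2,4):
                if not a&b: cv2.line(im,tuple(map(int,q[a])),tuple(map(int,q[a|b])),(255,0,255),1)
    cv2.imwrite(f"pics/ov_{n}.png",im)
E
python3 s3.py
```

```text
(no output)
```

View pics/ov_top.png

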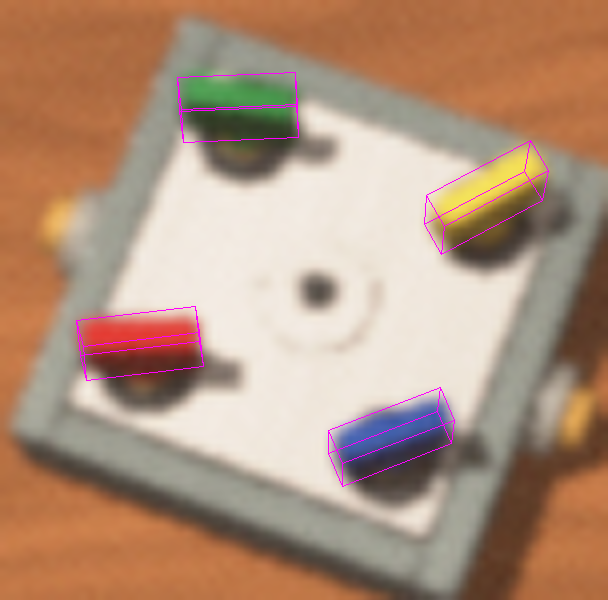

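View pics/ov_side.png

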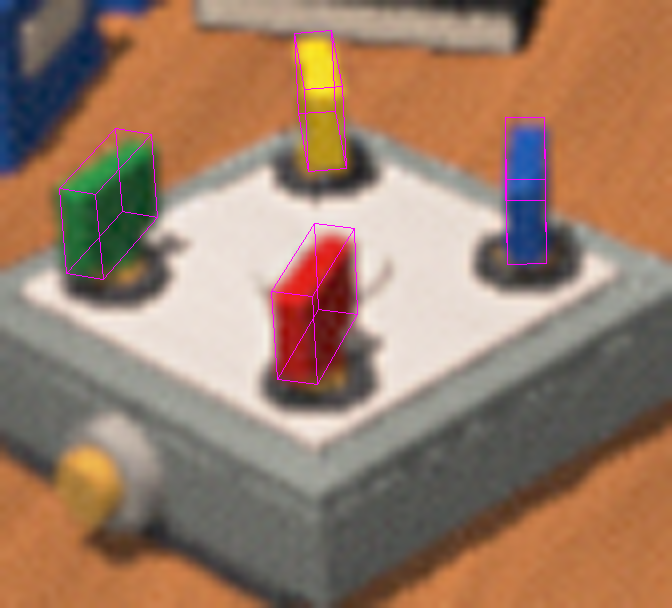

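```bash
cat > s4.py <<'E'
from fit import *
import pickle
exec(open("s2.py").read().split("Q=dict")[0])
K=pickle.load(open("K.pkl","rb"))
for k,(x,y,w) in K.items():
    m=M["top"][k]
    # upper edge line: per column, mask upper boundary by color saturation subpixel
    def c(p,n,z=.1): return ((render(bar(p[0],p[1],p[2],z)[:],S[n],rois[n])-M[n][k])**2).sum()
    def ctop(p):
        b=bar(p[0],p[1],p[2],.1); b[:,2]=np.where(b[:,2]<.1,.112-p[3],b[:,2]); return ((render(b,S["top"],rois["top"])-m)**2).sum()
    r=differential_evolution(ctop,[(x-.006,x+.006),(y-.006,y+.006),(w-.4,w+.4),(.004,.034)],seed=3,maxiter=60,popsize=12,polish=False)
    r2=differential_evolution(c,[(x-.006,x+.006),(y-.006,y+.006),(w-.4,w+.4)],args=("side",),seed=3,maxiter=60,popsize=12,polish=False)
    print(k,np.round([x,y],4),np.degrees(w).round(1),'| top',r.x.round(4),np.degrees(r.x[2]).round(1),round(r.fun,1),'| side',r2.x[:2].round(4),np.degrees(r2.x[2]).round(1),round(r2.fun,1))
E
python3 s4.py|grep top.*side
```

```text
red [0.5585 0.0838] -88.1 | top [ 0.5559  0.0833 -1.6777  0.0245] -96.1 6.0 | side [0.5574 0.0893] -87.3 9.7
yellow [ 0.6062 -0.0553] -65.7 | top [ 0.6053 -0.056  -1.1302  0.0104] -64.8 6.2 | side [ 0.6041 -0.0506] -66.6 11.6
green [0.6519 0.0381] -92.5 | top [ 0.6488  0.0375 -1.9075  0.0093] -109.3 15.9 | side [0.6507 0.0417] -90.2 20.3
blue [ 0.5128 -0.0096] -72.9 | top [ 0.5101 -0.0105 -1.3612  0.0041] -78.0 12.4 | side [ 0.5123 -0.0091] -73.0 14.5
```

```bash
cat > plan.py <<'E'
import sys,json,numpy as np
from scipy.spatial.transform import Rotation as R
from bench import robot
def plan(x,y,z,yaw,n=None):
    o=robot.get_obs();p=o["tool_pos"].copy();r0=R.from_euler('xyz',o["ee_rot"])
    r1=R.from_euler('xyz',[np.pi,0,np.radians(yaw)])
    t=np.array([x,y,z]);d=np.linalg.norm(t-p);rv=(r0.inv()*r1).as_rotvec();a=np.degrees(np.linalg.norm(rv))
    if n is None:n=int(max(np.ceil(d/.038),np.ceil(a/6.8),1))
    out=[]
    step=(t-p)/n
    for i in range(n):
        ri=r0*R.from_rotvec(rv*i/n); s=ri.inv().apply(step); q=np.degrees(rv/n)
        out.append({k:round(float(v),4 if k in"xyz" else 2) for k,v in zip(("x","y","z","rx","ry","rz"),[*s,*q]) if abs(v)>(4e-5 if k in 'xyz' else .02)})
    print("n",n,"t",round(o["time"],2)); print(json.dumps(out))
def st():
    o=robot.get_obs();r=R.from_euler('xyz',o["ee_rot"])
    print("t",round(o["time"],2),"pos",o["tool_pos"].round(4),"rpy",np.degrees(o["ee_rot"]).round(2),"F",o["wrist_force"].round(2),"T",o["wrist_torque"].round(3),"w",round(o["width"],4),"j6",round(o["joint_positions"][5],2))
if __name__=="__main__":
    if len(sys.argv)>1: plan(*map(float,sys.argv[1:5]),*(map(int,sys.argv[5:])))
    st()
E
python3 plan.py .557 .084 .16 -3
```

```text
n 15 t 0.8
[{"x": -0.0172, "y": 0.0321, "z": 0.003, "rz": 4.69}, {"x": -0.0145, "y": 0.0334, "z": 0.003, "rz": 4.69}, {"x": -0.0117, "y": 0.0345, "z": 0.003, "rz": 4.69}, {"x": -0.0089, "y": 0.0353, "z": 0.003, "rz": 4.69}, {"x": -0.006, "y": 0.036, "z": 0.003, "rz": 4.69}, {"x": -0.003, "y": 0.0363, "z": 0.003, "rz": 4.69}, {"y": 0.0364, "z": 0.003, "rz": 4.69}, {"x": 0.003, "y": 0.0363, "z": 0.003, "rz": 4.69}, {"x": 0.0059, "y": 0.036, "z": 0.003, "rz": 4.69}, {"x": 0.0088, "y": 0.0354, "z": 0.003, "rz": 4.69}, {"x": 0.0117, "y": 0.0345, "z": 0.003, "rz": 4.69}, {"x": 0.0145, "y": 0.0334, "z": 0.003, "rz": 4.69}, {"x": 0.0172, "y": 0.0321, "z": 0.003, "rz": 4.69}, {"x": 0.0197, "y": 0.0306, "z": 0.003, "rz": 4.69}, {"x": 0.0222, "y": 0.0289, "z": 0.003, "rz": 4.69}]
t 0.8 pos [0.2116 0.5077 0.2055] rpy [ 1.800e+02 -1.000e-02  6.738e+01] F [-0.13  0.05  1.38] T [ 0.026  0.015 -0.065] w 0.0939 j6 -0.1
```

>>> {"api": "jog_arm", "payload": {
  "series": [
    {"x": -0.017, "y": 0.032, "z": 0.003, "rz": 4.7},
    {"x": -0.0145, "y": 0.0335, "z": 0.003, "rz": 4.7},
    {"x": -0.012, "y": 0.0345, "z": 0.003, "rz": 4.7},
    {"x": -0.009, "y": 0.0355, "z": 0.003, "rz": 4.7},
    {"x": -0.006, "y": 0.036, "z": 0.003, "rz": 4.7},
    {"x": -0.003, "y": 0.0365, "z": 0.003, "rz": 4.7},
    {"y": 0.0365, "z": 0.003, "rz": 4.7},
    {"x": 0.003, "y": 0.0365, "z": 0.003, "rz": 4.7},
    {"x": 0.006, "y": 0.036, "z": 0.003, "rz": 4.7},
    {"x": 0.009, "y": 0.0355, "z": 0.003, "rz": 4.7},
    {"x": 0.0115, "y": 0.0345, "z": 0.003, "rz": 4.7},
    {"x": 0.0145, "y": 0.0335, "z": 0.003, "rz": 4.7}
  ],
  "claw": 0.5
}}

```text
invalid input
```

```bash
python3 plan.py .557 .084 .14 -3
```

```text
n 15 t 0.8
[{"x": -0.0172, "y": 0.0321, "z": 0.0044, "rz": 4.69}, {"x": -0.0145, "y": 0.0334, "z": 0.0044, "rz": 4.69}, {"x": -0.0117, "y": 0.0345, "z": 0.0044, "rz": 4.69}, {"x": -0.0089, "y": 0.0353, "z": 0.0044, "rz": 4.69}, {"x": -0.006, "y": 0.036, "z": 0.0044, "rz": 4.69}, {"x": -0.003, "y": 0.0363, "z": 0.0044, "rz": 4.69}, {"y": 0.0364, "z": 0.0044, "rz": 4.69}, {"x": 0.003, "y": 0.0363, "z": 0.0044, "rz": 4.69}, {"x": 0.0059, "y": 0.036, "z": 0.0044, "rz": 4.69}, {"x": 0.0088, "y": 0.0354, "z": 0.0044, "rz": 4.69}, {"x": 0.0117, "y": 0.0345, "z": 0.0044, "rz": 4.69}, {"x": 0.0145, "y": 0.0334, "z": 0.0044, "rz": 4.69}, {"x": 0.0172, "y": 0.0321, "z": 0.0044, "rz": 4.69}, {"x": 0.0197, "y": 0.0306, "z": 0.0044, "rz": 4.69}, {"x": 0.0222, "y": 0.0289, "z": 0.0044, "rz": 4.69}]
t 0.8 pos [0.2116 0.5077 0.2055] rpy [ 1.800e+02 -1.000e-02  6.738e+01] F [-0.13  0.05  1.38] T [ 0.026  0.015 -0.065] w 0.0939 j6 -0.1
```

>>> {"api": "jog_arm", "payload": {
  "series": [
    {"x": -0.017, "y": 0.032, "z": 0.003, "rx": 0, "ry": 0, "rz": 4.7},
    {"x": -0.0145, "y": 0.0335, "z": 0.003, "rx": 0, "ry": 0, "rz": 4.7},
    {"x": -0.012, "y": 0.0345, "z": 0.003, "rx": 0, "ry": 0, "rz": 4.7},
    {"x": -0.009, "y": 0.0355, "z": 0.003, "rx": 0, "ry": 0, "rz": 4.7},
    {"x": -0.006, "y": 0.036, "z": 0.003, "rx": 0, "ry": 0, "rz": 4.7},
    {"x": -0.003, "y": 0.0365, "z": 0.003, "rx": 0, "ry": 0, "rz": 4.7},
    {"x": 0, "y": 0.0365, "z": 0.003, "rx": 0, "ry": 0, "rz": 4.7},
    {"x": 0.003, "y": 0.0365, "z": 0.003, "rx": 0, "ry": 0, "rz": 4.7},
    {"x": 0.006, "y": 0.036, "z": 0.003, "rx": 0, "ry": 0, "rz": 4.7},
    {"x": 0.009, "y": 0.0355, "z": 0.003, "rx": 0, "ry": 0, "rz": 4.7},
    {"x": 0.0115, "y": 0.0345, "z": 0.003, "rx": 0, "ry": 0, "rz": 4.7},
    {"x": 0.0145, "y": 0.0335, "z": 0.003, "rx": 0, "ry": 0, "rz": 4.7}
  ],
  "claw": 0.5
}}

```text
time: 1.8
tool_pos: [0.4901, 0.1558, 0.1688]
ee_rot: [-3.135, -0.006, 0.161]
wrist_force: [0.6, -0.5, -0.3]
width: 0.0469
```

```bash
sed -i 's/ if abs(v)>.*}/ }/' plan.py; python3 plan.py .557 .084 .14 -3
```

```text
n 3 t 1.8
[{"x": 0.0181, "y": 0.0273, "z": 0.0095, "rx": -0.14, "ry": -0.09, "rz": 4.07}, {"x": 0.02, "y": 0.0259, "z": 0.0096, "rx": -0.14, "ry": -0.09, "rz": 4.07}, {"x": 0.0218, "y": 0.0244, "z": 0.0096, "rx": -0.14, "ry": -0.09, "rz": 4.07}]
t 1.8 pos [0.4901 0.1558 0.1688] rpy [-179.63   -0.33    9.2 ] F [ 0.56 -0.49 -0.28] T [-0.002 -0.001 -0.015] w 0.0469 j6 0.03
```

>>> {"api": "jog_arm", "payload": {
  "series": [
    {"x": 0.018, "y": 0.0275, "z": 0.0095, "rx": -0.1, "ry": -0.1, "rz": 4},
    {"x": 0.02, "y": 0.026, "z": 0.0095, "rx": -0.1, "ry": -0.1, "rz": 4},
    {"x": 0.022, "y": 0.0245, "z": 0.0095, "rx": -0.1, "ry": -0.1, "rz": 4},
    {"x": 0, "y": 0, "z": 0, "rx": 0, "ry": 0, "rz": 0}
  ]
}}

```text
time: 2.13
tool_pos: [0.5629, 0.0729, 0.1392]
ee_rot: [3.141, -0.003, -0.07]
wrist_force: [-0.7, -0.0, 0.1]
width: 0.0469
```

```bash
python3 plan.py .557 .084 .081 -3 3; python3 - <<'E'
from bench import cams
import cv2
for n in("side","top"):
    s=cams.snapshot(n);cv2.imwrite(f"pics/a_{n}.png",cv2.resize(s["img"][120:250,170:330],None,fx=4.5,fy=4.5,interpolation=cv2.INTER_CUBIC)[:,:,::-1])
E
```

```text
n 3 t 2.13
[{"x": -0.0023, "y": -0.0036, "z": 0.0194, "rx": 0.0, "ry": -0.06, "rz": -0.35}, {"x": -0.0022, "y": -0.0036, "z": 0.0194, "rx": 0.0, "ry": -0.06, "rz": -0.35}, {"x": -0.0022, "y": -0.0036, "z": 0.0194, "rx": 0.0, "ry": -0.06, "rz": -0.35}]
t 2.13 pos [0.5629 0.0729 0.1392] rpy [179.99  -0.18  -4.04] F [-0.72 -0.01  0.06] T [-0.029  0.116  0.009] w 0.0469 j6 0.1
```

View pics/a_side.png

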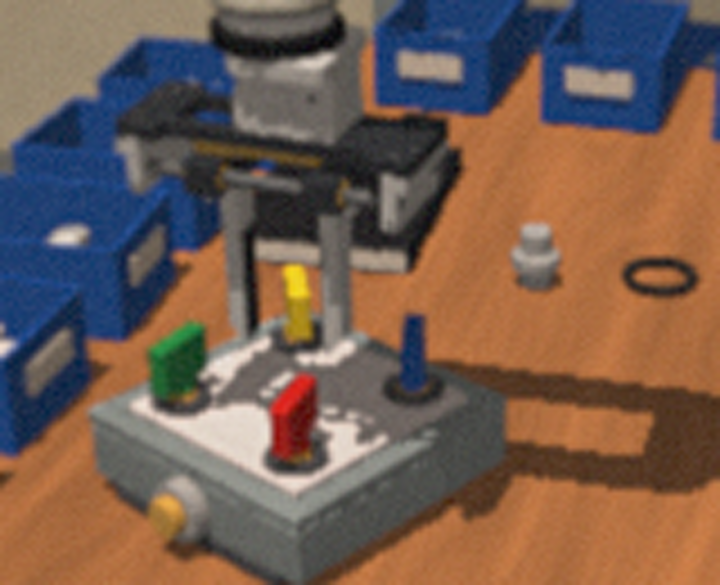

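View pics/a_top.png

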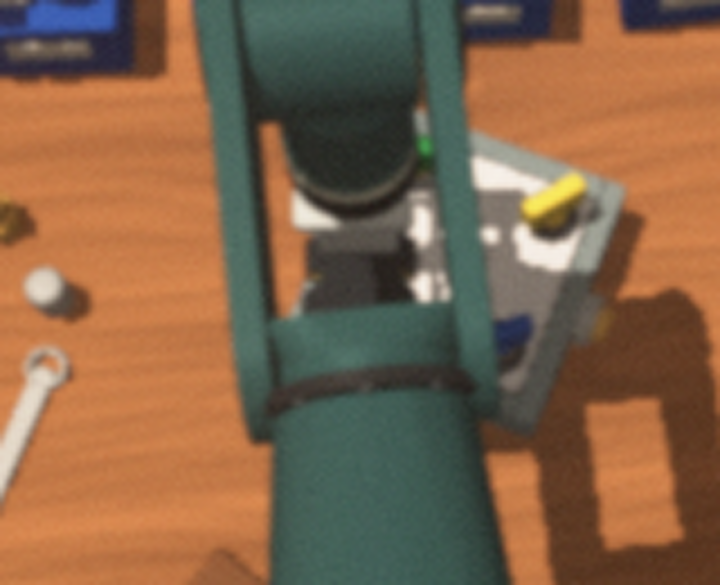

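```bash
python3 - <<'E'
from fit import *; import pickle
S=pickle.load(open("S.pkl","rb"))
p=proj([[.5629,.0729,.139],[.5629+.03,.0729,.139],[.5629-.03,.0729,.139]],S["side"]); print((p-[170,120])*4.5)
E
python3 plan.py .557 .084 .12 -3 2;
```

```text
[[288.01248643 337.01186496]
 [240.35887816 330.62499455]
 [336.29759007 343.48779363]]
n 2 t 2.23
[{"x": -0.0023, "y": -0.0035, "z": 0.0106, "rx": -0.08, "ry": -0.09, "rz": -0.35}, {"x": -0.0023, "y": -0.0036, "z": 0.0106, "rx": -0.08, "ry": -0.09, "rz": -0.35}]
t 2.23 pos [0.561  0.0766 0.1411] rpy [-179.84   -0.18   -3.71] F [-0.84  0.44  0.77] T [-0.062  0.109  0.035] w 0.0471 j6 0.1
```

>>> {"api": "jog_arm", "payload": {
  "series": [
    {"x": -0.002, "y": -0.004, "z": 0.011, "rx": 0, "ry": 0, "rz": -0.4},
    {"x": -0.002, "y": -0.004, "z": 0.011, "rx": 0, "ry": 0, "rz": -0.4},
    {"x": 0, "y": 0, "z": 0, "rx": 0, "ry": 0, "rz": 0}
  ],
  "claw": 0.45
}}

```text
time: 2.48
tool_pos: [0.5566, 0.0881, 0.1191]
ee_rot: [-3.137, -0.006, -0.046]
wrist_force: [-0.5, -0.6, -0.3]
width: 0.0424
```

```bash
python3 plan.py .5575 .0845 .081 -3 4
```

```text
n 4 t 2.48
[{"x": 0.0002, "y": 0.0009, "z": 0.0095, "rx": -0.07, "ry": -0.08, "rz": 0.1}, {"x": 0.0002, "y": 0.0009, "z": 0.0095, "rx": -0.07, "ry": -0.08, "rz": 0.1}, {"x": 0.0002, "y": 0.0009, "z": 0.0095, "rx": -0.07, "ry": -0.08, "rz": 0.1}, {"x": 0.0003, "y": 0.0009, "z": 0.0095, "rx": -0.07, "ry": -0.08, "rz": 0.1}]
t 2.48 pos [0.5566 0.0881 0.1191] rpy [-179.74   -0.32   -2.61] F [-0.46 -0.56 -0.28] T [-0.043  0.084  0.019] w 0.0424 j6 0.1
```

>>> {"api": "jog_arm", "payload": {
  "series": [
    {"x": 0, "y": 0.001, "z": 0.0095, "rx": 0, "ry": 0, "rz": 0},
    {"x": 0, "y": 0.001, "z": 0.0095, "rx": 0, "ry": 0, "rz": 0},
    {"x": 0, "y": 0.001, "z": 0.0095, "rx": 0, "ry": 0, "rz": 0},
    {"x": 0, "y": 0.001, "z": 0.0095, "rx": 0, "ry": 0, "rz": 0},
    {"x": 0, "y": 0, "z": 0, "rx": 0, "ry": 0, "rz": 0}
  ]
}}

```text
time: 2.9
tool_pos: [0.5539, 0.0881, 0.0771]
ee_rot: [-3.137, -0.005, -0.038]
wrist_force: [-1.4, -0.3, -0.6]
width: 0.0427
```

```bash
python3 plan.py
```

```text
t 2.9 pos [0.5539 0.0881 0.0771] rpy [-179.73   -0.3    -2.16] F [-1.44 -0.34 -0.6 ] T [-0.039  0.09  -0.018] w 0.0427 j6 0.09
```

>>> {"api": "jog_arm", "payload": {
  "series": [
    {"x": 0.003, "y": 0.003, "z": -0.004, "rx": 0, "ry": 0, "rz": 0},
    {"x": 0, "y": 0, "z": 0, "rx": 0, "ry": 0, "rz": 0}
  ]
}}

```text
time: 3.07
tool_pos: [0.5562, 0.0847, 0.0801]
ee_rot: [-3.137, -0.003, -0.037]
wrist_force: [0.5, -0.3, -0.4]
width: 0.0423
```

>>> {"api": "jog_arm", "payload": {
  "series": [
    {"x": 0, "y": 0, "z": 0, "rx": 0, "ry": 0, "rz": 0}
  ]
}}

```text
time: 3.15
tool_pos: [0.5565, 0.0845, 0.0804]
ee_rot: [-3.137, -0.003, -0.038]
wrist_force: [0.2, -0.6, 0.1]
width: 0.0421
```

>>> {"api": "jog_arm", "payload": {
  "series": [
    {"x": 0, "y": 0, "z": 0, "rx": 0, "ry": 0, "rz": 0}
  ]
}}

```text
time: 3.23
tool_pos: [0.5571, 0.0842, 0.081]
ee_rot: [-3.137, -0.005, -0.038]
wrist_force: [0.2, -0.7, 0.3]
width: 0.0423
```

```bash
python3 plan.py
```

```text
t 3.23 pos [0.5571 0.0842 0.081 ] rpy [-179.74   -0.26   -2.19] F [ 0.17 -0.74  0.27] T [-0.05   0.135 -0.016] w 0.0423 j6 0.08
```

>>> {"api": "jog_arm", "payload": {
  "series": [
    {"x": 0, "y": 0, "z": 0, "rx": 0, "ry": 0, "rz": 0},
    {"x": 0, "y": 0, "z": 0, "rx": 0, "ry": 0, "rz": 0},
    {"x": 0, "y": 0, "z": 0, "rx": 0, "ry": 0, "rz": 0},
    {"x": 0, "y": 0, "z": 0, "rx": 0, "ry": 0, "rz": 0},
    {"x": 0, "y": 0, "z": 0, "rx": 0, "ry": 0, "rz": 0}
  ],
  "claw": 0
}}

```text
time: 3.65
tool_pos: [0.5592, 0.0841, 0.083]
ee_rot: [-3.136, -0.01, -0.039]
wrist_force: [-0.3, 0.9, -2.9]
width: 0.0141
```

```bash
python3 plan.py
```

```text
t 3.65 pos [0.5592 0.0841 0.083 ] rpy [-179.7    -0.58   -2.23] F [-0.27  0.88 -2.9 ] T [-0.036  0.189 -0.007] w 0.0141 j6 0.08
```

>>> {"api": "jog_arm", "payload": {
  "series": [
    {"x": 0, "y": 0, "z": 0.0003, "rx": 0, "ry": 0, "rz": 3},
    {"x": 0, "y": 0, "z": 0.0003, "rx": 0, "ry": 0, "rz": 3}
  ]
}}

```text
time: 3.82
tool_pos: [0.5591, 0.084, 0.0827]
ee_rot: [-3.136, -0.009, -0.147]
wrist_force: [-0.2, 0.3, 0.2]
width: 0.0143
```

```bash
python3 plan.py
```

```text
t 3.82 pos [0.5591 0.084  0.0827] rpy [-179.65   -0.52   -8.4 ] F [-0.19  0.27  0.19] T [-0.118  0.147  0.08 ] w 0.0143 j6 0.19
```

>>> {"api": "jog_arm", "payload": {
  "series": [
    {"x": 0, "y": 0, "z": 0.0003, "rx": 0, "ry": 0, "rz": 3},
    {"x": 0, "y": 0, "z": 0.0003, "rx": 0, "ry": 0, "rz": 3}
  ]
}}

```text
time: 3.98
tool_pos: [0.5589, 0.0841, 0.0824]
ee_rot: [-3.135, -0.008, -0.256]
wrist_force: [-0.4, -0.0, 0.6]
width: 0.0135
```

```bash
python3 plan.py
```

```text
t 3.98 pos [0.5589 0.0841 0.0824] rpy [-179.61   -0.47  -14.67] F [-0.44 -0.04  0.62] T [-0.097  0.157  0.088] w 0.0135 j6 0.3
```

>>> {"api": "jog_arm", "payload": {
  "series": [
    {"x": 0, "y": 0, "z": 0.0002, "rx": 0, "ry": 0, "rz": 3},
    {"x": 0, "y": 0, "z": 0.0002, "rx": 0, "ry": 0, "rz": 3}
  ]
}}

```text
time: 4.15
tool_pos: [0.5587, 0.0841, 0.0822]
ee_rot: [-3.134, -0.007, -0.366]
wrist_force: [0.4, 1.1, 0.6]
width: 0.014
```

```bash
python3 plan.py
```

```text
t 4.15 pos [0.5587 0.0841 0.0822] rpy [-179.58   -0.41  -20.94] F [0.41 1.13 0.64] T [-0.068  0.16   0.103] w 0.014 j6 0.41
```

>>> {"api": "jog_arm", "payload": {
  "series": [
    {"x": 0, "y": 0, "z": 0.0002, "rx": 0, "ry": 0, "rz": 3},
    {"x": 0, "y": 0, "z": 0.0002, "rx": 0, "ry": 0, "rz": 3}
  ]
}}

```text
time: 4.32
tool_pos: [0.5585, 0.0842, 0.0819]
ee_rot: [-3.134, -0.006, -0.475]
wrist_force: [-0.8, 0.2, 0.7]
width: 0.014
```

```bash
python3 plan.py
```

```text
t 4.32 pos [0.5585 0.0842 0.0819] rpy [-179.56   -0.34  -27.2 ] F [-0.82  0.15  0.71] T [-0.057  0.133  0.121] w 0.014 j6 0.52
```

>>> {"api": "jog_arm", "payload": {
  "series": [
    {"x": 0, "y": 0, "z": 0.0002, "rx": 0, "ry": 0, "rz": 3},
    {"x": 0, "y": 0, "z": 0.0002, "rx": 0, "ry": 0, "rz": 3}
  ]
}}

```text
time: 4.48
tool_pos: [0.5584, 0.0843, 0.0816]
ee_rot: [-3.134, -0.005, -0.584]
wrist_force: [0.9, -0.7, -0.3]
width: 0.0137
```

```bash
python3 plan.py
```

```text
t 4.48 pos [0.5584 0.0843 0.0816] rpy [-179.54   -0.28  -33.45] F [ 0.87 -0.67 -0.31] T [-0.056  0.181  0.164] w 0.0137 j6 0.63
```

>>> {"api": "jog_arm", "payload": {
  "series": [
    {"x": 0, "y": 0, "z": 0.0002, "rx": 0, "ry": 0, "rz": 3}
  ]
}}

```text
time: 4.57
tool_pos: [0.5583, 0.0843, 0.0815]
ee_rot: [-3.133, -0.004, -0.638]
wrist_force: [0.3, 0.5, 0.3]
width: 0.0139
```

```bash
python3 plan.py
```

```text
t 4.57 pos [0.5583 0.0843 0.0815] rpy [-179.53   -0.26  -36.57] F [0.33 0.48 0.31] T [-0.094  0.154  0.171] w 0.0139 j6 0.69
```

>>> {"api": "jog_arm", "payload": {
  "series": [
    {"x": 0, "y": 0, "z": 0.0002, "rx": 0, "ry": 0, "rz": 2.5},
    {"x": 0, "y": 0, "z": 0.0002, "rx": 0, "ry": 0, "rz": 2.5}
  ]
}}

```text
time: 4.73
tool_pos: [0.5582, 0.0844, 0.0813]
ee_rot: [-3.133, -0.004, -0.729]
wrist_force: [0.0, 0.3, 0.8]
width: 0.0139
```

```bash
python3 plan.py
```

```text
t 4.73 pos [0.5582 0.0844 0.0813] rpy [-179.53   -0.22  -41.76] F [0.   0.29 0.84] T [-0.12   0.16   0.268] w 0.0139 j6 0.78
```

>>> {"api": "jog_arm", "payload": {
  "series": [
    {"x": 0, "y": 0, "z": 0, "rx": 0, "ry": 0, "rz": 0}
  ]
}}

```text
time: 4.82
tool_pos: [0.5582, 0.0844, 0.0812]
ee_rot: [-3.133, -0.004, -0.729]
wrist_force: [0.4, -0.3, -1.1]
width: 0.0136
```

```bash
python3 plan.py
```

```text
t 4.82 pos [0.5582 0.0844 0.0812] rpy [-179.54   -0.23  -41.78] F [ 0.38 -0.31 -1.07] T [-0.067  0.086  0.176] w 0.0136 j6 0.78
```

>>> {"api": "jog_arm", "payload": {
  "series": [
    {"x": 0, "y": 0, "z": 0, "rx": 0, "ry": 0, "rz": 0},
    {"x": 0, "y": 0, "z": 0, "rx": 0, "ry": 0, "rz": 0},
    {"x": 0, "y": 0, "z": -0.015, "rx": 0, "ry": 0, "rz": 0},
    {"x": 0, "y": 0, "z": -0.022, "rx": 0, "ry": 0, "rz": 0},
    {"x": 0, "y": 0, "z": -0.015, "rx": 0, "ry": 0, "rz": 0}
  ],
  "claw": 0.45
}}

```text
time: 5.23
tool_pos: [0.554, 0.0842, 0.1292]
ee_rot: [3.141, 0.005, -0.725]
wrist_force: [0.5, -0.4, -0.0]
width: 0.0412
```

```bash
python3 plan.py .6062 -.0553 .13 24 11
```

```text
n 11 t 5.23
[{"x": 0.012, "y": 0.0063, "z": -0.0001, "rx": -0.01, "ry": 0.02, "rz": -5.96}, {"x": 0.0112, "y": 0.0075, "z": -0.0001, "rx": -0.01, "ry": 0.02, "rz": -5.96}, {"x": 0.0104, "y": 0.0087, "z": -0.0001, "rx": -0.01, "ry": 0.02, "rz": -5.96}, {"x": 0.0094, "y": 0.0097, "z": -0.0001, "rx": -0.01, "ry": 0.02, "rz": -5.96}, {"x": 0.0084, "y": 0.0106, "z": -0.0001, "rx": -0.01, "ry": 0.02, "rz": -5.96}, {"x": 0.0072, "y": 0.0114, "z": -0.0001, "rx": -0.01, "ry": 0.02, "rz": -5.96}, {"x": 0.006, "y": 0.0121, "z": -0.0001, "rx": -0.01, "ry": 0.02, "rz": -5.96}, {"x": 0.0047, "y": 0.0127, "z": -0.0001, "rx": -0.01, "ry": 0.02, "rz": -5.96}, {"x": 0.0034, "y": 0.0131, "z": -0.0001, "rx": -0.01, "ry": 0.02, "rz": -5.96}, {"x": 0.002, "y": 0.0134, "z": -0.0001, "rx": -0.01, "ry": 0.02, "rz": -5.96}, {"x": 0.0006, "y": 0.0135, "z": -0.0001, "rx": -0.01, "ry": 0.02, "rz": -5.96}]
t 5.23 pos [0.554  0.0842 0.1292] rpy [179.99   0.28 -41.56] F [ 0.53 -0.43 -0.02] T [-0.036  0.102  0.003] w 0.0412 j6 0.77
```

>>> {"api": "jog_arm", "payload": {
  "series": [
    {"x": 0.012, "y": 0.0065, "z": 0, "rx": 0, "ry": 0, "rz": -6},
    {"x": 0.011, "y": 0.0075, "z": 0, "rx": 0, "ry": 0, "rz": -6},
    {"x": 0.0105, "y": 0.0085, "z": 0, "rx": 0, "ry": 0, "rz": -6},
    {"x": 0.0095, "y": 0.0095, "z": 0, "rx": 0, "ry": 0, "rz": -6},
    {"x": 0.0085, "y": 0.0105, "z": 0, "rx": 0, "ry": 0, "rz": -6},
    {"x": 0.007, "y": 0.0115, "z": 0, "rx": 0, "ry": 0, "rz": -6},
    {"x": 0.006, "y": 0.012, "z": 0, "rx": 0, "ry": 0, "rz": -6},
    {"x": 0.0045, "y": 0.0125, "z": 0, "rx": 0, "ry": 0, "rz": -6},
    {"x": 0.0035, "y": 0.013, "z": 0, "rx": 0, "ry": 0, "rz": -6},
    {"x": 0.002, "y": 0.0135, "z": 0, "rx": 0, "ry": 0, "rz": -6},
    {"x": 0.0005, "y": 0.0135, "z": 0, "rx": 0, "ry": 0, "rz": -6},
    {"x": 0, "y": 0, "z": 0, "rx": 0, "ry": 0, "rz": 0}
  ]
}}

```text
time: 6.23
tool_pos: [0.6148, -0.0575, 0.1353]
ee_rot: [-3.14, -0.007, 0.495]
wrist_force: [-0.3, 0.3, 0.5]
width: 0.0423
```

```bash
python3 plan.py .6062 -.0553 .118 24 2
```

```text
n 2 t 6.23
[{"x": -0.0033, "y": -0.003, "z": 0.0086, "rx": -0.05, "ry": -0.2, "rz": 2.19}, {"x": -0.0034, "y": -0.0029, "z": 0.0086, "rx": -0.05, "ry": -0.2, "rz": 2.19}]
t 6.23 pos [ 0.6148 -0.0575  0.1353] rpy [-179.91   -0.4    28.37] F [-0.28  0.34  0.49] T [-0.044  0.027  0.063] w 0.0423 j6 -0.68
```

>>> {"api": "jog_arm", "payload": {
  "series": [
    {"x": -0.0035, "y": -0.003, "z": 0.0085, "rx": 0, "ry": -0.2, "rz": 2},
    {"x": -0.0035, "y": -0.003, "z": 0.0085, "rx": 0, "ry": -0.2, "rz": 2},
    {"x": 0, "y": 0, "z": 0, "rx": 0, "ry": 0, "rz": 0}
  ]
}}

```text
time: 6.48
tool_pos: [0.6058, -0.0552, 0.1181]
ee_rot: [-3.139, -0.0, 0.414]
wrist_force: [-0.2, -0.0, 0.1]
width: 0.0423
```

```bash
python3 plan.py .6062 -.0553 .082 24 4
```

```text
n 4 t 6.48
[{"x": 0.0001, "y": 0.0001, "z": 0.009, "rx": -0.04, "ry": -0.01, "rz": -0.07}, {"x": 0.0001, "y": 0.0001, "z": 0.009, "rx": -0.04, "ry": -0.01, "rz": -0.07}, {"x": 0.0001, "y": 0.0001, "z": 0.009, "rx": -0.04, "ry": -0.01, "rz": -0.07}, {"x": 0.0001, "y": 0.0001, "z": 0.009, "rx": -0.04, "ry": -0.01, "rz": -0.07}]
t 6.48 pos [ 0.6058 -0.0552  0.1181] rpy [-1.7984e+02 -3.0000e-02  2.3720e+01] F [-0.18 -0.01  0.13] T [-0.049  0.031 -0.001] w 0.0423 j6 -0.6
```

>>> {"api": "jog_arm", "payload": {
  "series": [
    {"x": 0, "y": 0, "z": 0.0095, "rx": 0, "ry": 0, "rz": 0},
    {"x": 0, "y": 0, "z": 0.0095, "rx": 0, "ry": 0, "rz": 0},
    {"x": 0, "y": 0, "z": 0.0095, "rx": 0, "ry": 0, "rz": 0},
    {"x": 0, "y": 0, "z": 0.005, "rx": 0, "ry": 0, "rz": 0},
    {"x": 0, "y": 0, "z": 0, "rx": 0, "ry": 0, "rz": 0}
  ]
}}

```text
time: 6.9
tool_pos: [0.6056, -0.053, 0.0819]
ee_rot: [-3.138, -0.001, 0.414]
wrist_force: [-0.2, 0.6, 0.0]
width: 0.0423
```

```bash
python3 plan.py .6062 -.0553 .082 24 1
```

```text
n 1 t 6.9
[{"x": -0.0004, "y": 0.0024, "z": -0.0001, "rx": -0.2, "ry": -0.08, "rz": -0.26}]
t 6.9 pos [ 0.6056 -0.053   0.0819] rpy [-1.798e+02 -8.000e-02  2.374e+01] F [-0.16  0.63  0.01] T [-0.074  0.068 -0.068] w 0.0423 j6 -0.6
```

>>> {"api": "jog_arm", "payload": {
  "series": [
    {"x": 0, "y": 0.002, "z": 0, "rx": 0, "ry": 0, "rz": 0},
    {"x": 0, "y": 0, "z": 0, "rx": 0, "ry": 0, "rz": 0},
    {"x": 0, "y": 0, "z": 0, "rx": 0, "ry": 0, "rz": 0},
    {"x": 0, "y": 0, "z": 0, "rx": 0, "ry": 0, "rz": 0},
    {"x": 0, "y": 0, "z": 0, "rx": 0, "ry": 0, "rz": 0}
  ],
  "claw": 0
}}

```text
time: 7.32
tool_pos: [0.6069, -0.0549, 0.0818]
ee_rot: [-3.138, -0.002, 0.414]
wrist_force: [-0.1, 0.4, -2.6]
width: 0.0137
```

```bash
python3 plan.py
```

```text
t 7.32 pos [ 0.6069 -0.0549  0.0818] rpy [-1.7979e+02 -9.0000e-02  2.3740e+01] F [-0.1   0.37 -2.65] T [-0.033  0.044  0.031] w 0.0137 j6 -0.6
```

>>> {"api": "jog_arm", "payload": {
  "series": [
    {"x": 0, "y": 0, "z": 0.0003, "rx": 0, "ry": 0, "rz": 3},
    {"x": 0, "y": 0, "z": 0.0003, "rx": 0, "ry": 0, "rz": 3}
  ]
}}

```text
time: 7.48
tool_pos: [0.6067, -0.055, 0.0815]
ee_rot: [-3.138, -0.001, 0.307]
wrist_force: [0.3, 0.1, -1.1]
width: 0.0136
```

```bash
python3 plan.py
```

```text
t 7.48 pos [ 0.6067 -0.055   0.0815] rpy [-1.7979e+02 -5.0000e-02  1.7570e+01] F [ 0.3   0.13 -1.05] T [-0.111  0.101  0.105] w 0.0136 j6 -0.49
```

>>> {"api": "jog_arm", "payload": {
  "series": [
    {"x": 0, "y": 0, "z": 0.0002, "rx": 0, "ry": 0, "rz": 3},
    {"x": 0, "y": 0, "z": 0.0002, "rx": 0, "ry": 0, "rz": 3}
  ]
}}

```text
time: 7.65
tool_pos: [0.6066, -0.055, 0.0812]
ee_rot: [-3.138, -0.0, 0.197]
wrist_force: [0.8, 0.2, -0.9]
width: 0.0141
```

```bash
python3 plan.py
```

```text
t 7.65 pos [ 0.6066 -0.055   0.0812] rpy [-1.7979e+02 -2.0000e-02  1.1290e+01] F [ 0.78  0.19 -0.91] T [-0.096  0.076  0.01 ] w 0.0141 j6 -0.38
```

>>> {"api": "jog_arm", "payload": {
  "series": [
    {"x": 0, "y": 0, "z": 0.0002, "rx": 0, "ry": 0, "rz": 4}
  ]
}}

```text
time: 7.73
tool_pos: [0.6065, -0.0551, 0.081]
ee_rot: [-3.138, 0.0, 0.124]
wrist_force: [-0.0, -0.6, -0.6]
width: 0.0141
```

```bash
python3 plan.py
```

```text
t 7.73 pos [ 0.6065 -0.0551  0.081 ] rpy [-1.7979e+02  2.0000e-02  7.1300e+00] F [-0.03 -0.56 -0.55] T [-0.041  0.096  0.12 ] w 0.0141 j6 -0.31
```

>>> {"api": "jog_arm", "payload": {
  "series": [
    {"x": 0, "y": 0, "z": 0.0002, "rx": 0, "ry": 0, "rz": 4}
  ]
}}

```text
time: 7.82
tool_pos: [0.6064, -0.0551, 0.0808]
ee_rot: [-3.138, 0.001, 0.051]
wrist_force: [-0.9, -1.6, -1.3]
width: 0.0136
```

```bash
python3 plan.py
```

```text
t 7.82 pos [ 0.6064 -0.0551  0.0808] rpy [-1.7979e+02  5.0000e-02  2.9400e+00] F [-0.9  -1.55 -1.32] T [-0.08   0.066  0.062] w 0.0136 j6 -0.24
```

>>> {"api": "jog_arm", "payload": {
  "series": [
    {"x": 0, "y": 0, "z": 0.0002, "rx": 0, "ry": 0, "rz": 4}
  ]
}}

```text
time: 7.9
tool_pos: [0.6063, -0.0551, 0.0806]
ee_rot: [-3.138, 0.001, -0.022]
wrist_force: [-0.1, -0.9, -2.0]
width: 0.0135
```

```bash
python3 plan.py
```

```text
t 7.9 pos [ 0.6063 -0.0551  0.0806] rpy [-1.7979e+02  7.0000e-02 -1.2600e+00] F [-0.08 -0.87 -1.96] T [-0.115  0.092  0.044] w 0.0135 j6 -0.16
```

>>> {"api": "jog_arm", "payload": {
  "series": [
    {"x": 0, "y": 0, "z": 0.0002, "rx": 0, "ry": 0, "rz": 4}
  ]
}}

```text
time: 7.98
tool_pos: [0.6062, -0.0551, 0.0803]
ee_rot: [-3.138, 0.002, -0.095]
wrist_force: [-0.3, 1.0, -0.6]
width: 0.0135
```

```bash
python3 plan.py
```

```text
t 7.98 pos [ 0.6062 -0.0551  0.0803] rpy [-1.798e+02  1.000e-01 -5.450e+00] F [-0.31  0.97 -0.64] T [-0.014  0.114  0.122] w 0.0135 j6 -0.09
```

>>> {"api": "jog_arm", "payload": {
  "series": [
    {"x": 0, "y": 0, "z": 0.0002, "rx": 0, "ry": 0, "rz": 4}
  ]
}}

```text
time: 8.07
tool_pos: [0.6061, -0.055, 0.0802]
ee_rot: [-3.138, 0.002, -0.168]
wrist_force: [-0.3, -0.3, -0.9]
width: 0.0138
```

```bash
python3 plan.py
```

```text
t 8.07 pos [ 0.6061 -0.055   0.0802] rpy [-1.7981e+02  1.3000e-01 -9.6400e+00] F [-0.29 -0.32 -0.89] T [-0.08   0.112  0.088] w 0.0138 j6 -0.02
```

>>> {"api": "jog_arm", "payload": {
  "series": [
    {"x": 0, "y": 0, "z": 0.0002, "rx": 0, "ry": 0, "rz": 4}
  ]
}}

```text
time: 8.15
tool_pos: [0.606, -0.055, 0.08]
ee_rot: [-3.138, 0.003, -0.241]
wrist_force: [0.4, -0.8, -0.2]
width: 0.0144
```

```bash
python3 plan.py
```

```text
t 8.15 pos [ 0.606 -0.055  0.08 ] rpy [-1.7982e+02  1.5000e-01 -1.3830e+01] F [ 0.42 -0.8  -0.23] T [-0.07   0.143  0.126] w 0.0144 j6 0.06
```

>>> {"api": "jog_arm", "payload": {
  "series": [
    {"x": 0, "y": 0, "z": 0.0002, "rx": 0, "ry": 0, "rz": 4}
  ]
}}

```text
time: 8.23
tool_pos: [0.6059, -0.055, 0.0798]
ee_rot: [-3.139, 0.003, -0.314]
wrist_force: [0.1, 0.1, -1.2]
width: 0.014
```

```bash
python3 plan.py
```

```text
t 8.23 pos [ 0.6059 -0.055   0.0798] rpy [-1.7984e+02  1.7000e-01 -1.8010e+01] F [ 0.11  0.08 -1.21] T [0.014 0.081 0.124] w 0.014 j6 0.13
```

>>> {"api": "jog_arm", "payload": {
  "series": [
    {"x": 0, "y": 0, "z": 0.0002, "rx": 0, "ry": 0, "rz": 4}
  ]
}}

```text
time: 8.32
tool_pos: [0.6058, -0.0549, 0.0796]
ee_rot: [-3.139, 0.003, -0.387]
wrist_force: [-1.1, 0.4, -0.9]
width: 0.0138
```

```bash
python3 plan.py
```

```text
t 8.32 pos [ 0.6058 -0.0549  0.0796] rpy [-179.85    0.19  -22.19] F [-1.07  0.4  -0.87] T [-0.035  0.077  0.151] w 0.0138 j6 0.2
```

>>> {"api": "jog_arm", "payload": {
  "series": [
    {"x": 0, "y": 0, "z": 0.0002, "rx": 0, "ry": 0, "rz": 4}
  ]
}}

```text
time: 8.4
tool_pos: [0.6057, -0.0549, 0.0795]
ee_rot: [-3.139, 0.004, -0.46]
wrist_force: [-0.6, -0.2, -0.4]
width: 0.0138
```

```bash
python3 plan.py
```

```text
t 8.4 pos [ 0.6057 -0.0549  0.0795] rpy [-179.87    0.21  -26.37] F [-0.6  -0.21 -0.39] T [-0.1    0.089  0.202] w 0.0138 j6 0.27
```

>>> {"api": "jog_arm", "payload": {
  "series": [
    {"x": 0, "y": 0, "z": 0, "rx": 0, "ry": 0, "rz": 0}
  ]
}}

```text
time: 8.48
tool_pos: [0.6057, -0.0549, 0.0794]
ee_rot: [-3.139, 0.004, -0.461]
wrist_force: [0.7, -0.2, -2.2]
width: 0.0138
```

```bash
python3 plan.py
```

```text
t 8.48 pos [ 0.6057 -0.0549  0.0794] rpy [-179.87    0.21  -26.42] F [ 0.66 -0.17 -2.2 ] T [-0.12  -0.05   0.141] w 0.0138 j6 0.28
```

>>> {"api": "jog_arm", "payload": {
  "series": [
    {"x": 0, "y": 0, "z": 0, "rx": 0, "ry": 0, "rz": 0}
  ]
}}

```text
time: 8.57
tool_pos: [0.6056, -0.0549, 0.0794]
ee_rot: [-3.139, 0.004, -0.459]
wrist_force: [-0.4, 0.8, -1.4]
width: 0.0139
```

```bash
python3 plan.py
```

```text
t 8.57 pos [ 0.6056 -0.0549  0.0794] rpy [-179.88    0.21  -26.31] F [-0.38  0.82 -1.42] T [-0.108  0.023  0.135] w 0.0139 j6 0.27
```

>>> {"api": "jog_arm", "payload": {
  "series": [
    {"x": 0, "y": 0, "z": 0.0002, "rx": 0, "ry": 0, "rz": 4}
  ]
}}

```text
time: 8.65
tool_pos: [0.6056, -0.0549, 0.0793]
ee_rot: [-3.14, 0.004, -0.528]
wrist_force: [-0.4, -0.0, -0.7]
width: 0.0139
```

```bash
python3 plan.py
```

```text
t 8.65 pos [ 0.6056 -0.0549  0.0793] rpy [-179.89    0.22  -30.25] F [-0.42 -0.03 -0.67] T [-0.01   0.153  0.256] w 0.0139 j6 0.34
```

>>> {"api": "jog_arm", "payload": {
  "series": [
    {"x": 0, "y": 0, "z": 0, "rx": 0, "ry": 0, "rz": 0}
  ]
}}

```text
time: 8.73
tool_pos: [0.6056, -0.0549, 0.0792]
ee_rot: [-3.14, 0.004, -0.527]
wrist_force: [-0.0, -0.2, -3.3]
width: 0.0134
```

```bash
python3 plan.py
```

```text
t 8.73 pos [ 0.6056 -0.0549  0.0792] rpy [-179.9     0.22  -30.22] F [-0.03 -0.16 -3.31] T [-0.081 -0.044  0.178] w 0.0134 j6 0.34
```

>>> {"api": "jog_arm", "payload": {
  "series": [
    {"x": 0, "y": 0, "z": 0, "rx": 0, "ry": 0, "rz": 0}
  ]
}}

```text
time: 8.82
tool_pos: [0.6056, -0.0549, 0.0792]
ee_rot: [-3.14, 0.004, -0.525]
wrist_force: [0.1, -0.1, -1.0]
width: 0.0137
```

```bash
python3 plan.py
```

```text
t 8.82 pos [ 0.6056 -0.0549  0.0792] rpy [-179.9     0.22  -30.07] F [ 0.06 -0.08 -0.98] T [-0.089  0.066  0.147] w 0.0137 j6 0.34
```

>>> {"api": "jog_arm", "payload": {
  "series": [
    {"x": 0, "y": 0, "z": 0, "rx": 0, "ry": 0, "rz": 0},
    {"x": 0, "y": 0, "z": 0, "rx": 0, "ry": 0, "rz": 0},
    {"x": 0, "y": 0, "z": -0.015, "rx": 0, "ry": 0, "rz": 0},
    {"x": 0, "y": 0, "z": -0.022, "rx": 0, "ry": 0, "rz": 0},
    {"x": 0, "y": 0, "z": -0.015, "rx": 0, "ry": 0, "rz": 0}
  ],
  "claw": 0.45
}}

```text
time: 9.23
tool_pos: [0.6032, -0.0547, 0.1287]
ee_rot: [3.141, 0.012, -0.519]
wrist_force: [0.2, 0.8, 0.0]
width: 0.0414
```

```bash
python3 plan.py .6519 .0381 .13 -8 6
```

```text
n 6 t 9.23
[{"x": -0.0006, "y": -0.0175, "z": -0.0002, "rx": -0.01, "ry": 0.12, "rz": -3.63}, {"x": 0.0005, "y": -0.0175, "z": -0.0002, "rx": -0.01, "ry": 0.12, "rz": -3.63}, {"x": 0.0016, "y": -0.0174, "z": -0.0002, "rx": -0.01, "ry": 0.12, "rz": -3.63}, {"x": 0.0027, "y": -0.0173, "z": -0.0002, "rx": -0.01, "ry": 0.12, "rz": -3.63}, {"x": 0.0038, "y": -0.0171, "z": -0.0002, "rx": -0.01, "ry": 0.12, "rz": -3.63}, {"x": 0.0048, "y": -0.0168, "z": -0.0002, "rx": -0.01, "ry": 0.12, "rz": -3.63}]
t 9.23 pos [ 0.6032 -0.0547  0.1287] rpy [179.95   0.69 -29.76] F [0.16 0.85 0.05] T [-0.065  0.08   0.008] w 0.0414 j6 0.33
```

>>> {"api": "jog_arm", "payload": {
  "series": [
    {"x": -0.0005, "y": -0.0175, "z": 0, "rx": 0, "ry": 0.1, "rz": -3.6},
    {"x": 0.0005, "y": -0.0175, "z": 0, "rx": 0, "ry": 0.1, "rz": -3.6},
    {"x": 0.0015, "y": -0.0175, "z": 0, "rx": 0, "ry": 0.1, "rz": -3.6},
    {"x": 0.0025, "y": -0.0175, "z": 0, "rx": 0, "ry": 0.1, "rz": -3.6},
    {"x": 0.004, "y": -0.015, "z": 0, "rx": 0, "ry": 0.1, "rz": -3.6},
    {"x": 0.004, "y": -0.01, "z": 0, "rx": 0, "ry": 0.1, "rz": -3.0},
    {"x": 0, "y": 0, "z": 0, "rx": 0, "ry": 0, "rz": 0}
  ]
}}

```text
time: 9.82
tool_pos: [0.6554, 0.0316, 0.1392]
ee_rot: [-3.14, -0.016, -0.133]
wrist_force: [0.2, 0.4, 0.4]
width: 0.0423
```

```bash
python3 plan.py .6519 .0381 .118 -8 2
```

```text
n 2 t 9.82
[{"x": -0.0023, "y": -0.003, "z": 0.0106, "rx": -0.05, "ry": -0.46, "rz": 0.2}, {"x": -0.0022, "y": -0.003, "z": 0.0106, "rx": -0.05, "ry": -0.46, "rz": 0.2}]
t 9.82 pos [0.6554 0.0316 0.1392] rpy [-179.9    -0.91   -7.6 ] F [0.15 0.36 0.44] T [-0.018  0.115 -0.021] w 0.0423 j6 0.09
```

>>> {"api": "jog_arm", "payload": {
  "series": [
    {"x": -0.0015, "y": -0.003, "z": 0.01, "rx": 0, "ry": -0.4, "rz": 0.2},
    {"x": -0.0015, "y": -0.003, "z": 0.01, "rx": 0, "ry": -0.4, "rz": 0.2},
    {"x": 0, "y": 0, "z": 0, "rx": 0, "ry": 0, "rz": 0}
  ]
}}

```text
time: 10.07
tool_pos: [0.6534, 0.0377, 0.1184]
ee_rot: [-3.14, -0.002, -0.142]
wrist_force: [-0.4, -0.8, -0.2]
width: 0.0423
```

```bash
python3 plan.py .6519 .0381 .082 -8 4
```

```text
n 4 t 10.07
[{"x": -0.0004, "y": -0.0, "z": 0.0091, "rx": -0.02, "ry": -0.03, "rz": -0.04}, {"x": -0.0004, "y": -0.0, "z": 0.0091, "rx": -0.02, "ry": -0.03, "rz": -0.04}, {"x": -0.0004, "y": -0.0, "z": 0.0091, "rx": -0.02, "ry": -0.03, "rz": -0.04}, {"x": -0.0004, "y": -0.0, "z": 0.0091, "rx": -0.02, "ry": -0.03, "rz": -0.04}]
t 10.07 pos [0.6534 0.0377 0.1184] rpy [-1.7992e+02 -1.2000e-01 -8.1600e+00] F [-0.44 -0.77 -0.23] T [-0.091  0.099 -0.004] w 0.0423 j6 0.11
```

>>> {"api": "jog_arm", "payload": {
  "series": [
    {"x": -0.0005, "y": 0, "z": 0.0095, "rx": 0, "ry": 0, "rz": 0},
    {"x": -0.0005, "y": 0, "z": 0.0095, "rx": 0, "ry": 0, "rz": 0},
    {"x": 0, "y": 0, "z": 0.0095, "rx": 0, "ry": 0, "rz": 0},
    {"x": 0, "y": 0, "z": 0.005, "rx": 0, "ry": 0, "rz": 0},
    {"x": 0, "y": 0, "z": 0, "rx": 0, "ry": 0, "rz": 0}
  ]
}}

```text
time: 10.48
tool_pos: [0.6499, 0.0356, 0.0787]
ee_rot: [3.142, 0.003, -0.147]
wrist_force: [-0.1, 0.3, -0.3]
width: 0.0424
```

```bash
python3 plan.py .6519 .0381 .082 -8 1
```

```text
n 1 t 10.48
[{"x": 0.0016, "y": -0.0028, "z": -0.0033, "rx": 0.0, "ry": 0.17, "rz": -0.4}]
t 10.48 pos [0.6499 0.0356 0.0787] rpy [ 1.8e+02  1.7e-01 -8.4e+00] F [-0.1   0.3  -0.26] T [-0.045  0.031  0.003] w 0.0424 j6 0.11
```

>>> {"api": "jog_arm", "payload": {
  "series": [
    {"x": 0.0015, "y": -0.0025, "z": -0.0025, "rx": 0, "ry": 0, "rz": 0},
    {"x": 0, "y": 0, "z": 0, "rx": 0, "ry": 0, "rz": 0},
    {"x": 0, "y": 0, "z": 0, "rx": 0, "ry": 0, "rz": 0},
    {"x": 0, "y": 0, "z": 0, "rx": 0, "ry": 0, "rz": 0},
    {"x": 0, "y": 0, "z": 0, "rx": 0, "ry": 0, "rz": 0}
  ],
  "claw": 0
}}

```text
time: 10.9
tool_pos: [0.6519, 0.0375, 0.0814]
ee_rot: [3.141, 0.003, -0.148]
wrist_force: [-0.5, -1.6, -2.2]
width: 0.0142
```

```bash
python3 plan.py
```

```text
t 10.9 pos [0.6519 0.0375 0.0814] rpy [179.98   0.19  -8.45] F [-0.45 -1.59 -2.2 ] T [-0.529  0.197 -0.13 ] w 0.0142 j6 0.12
```

>>> {"api": "jog_arm", "payload": {
  "series": [
    {"x": 0, "y": 0, "z": 0.0003, "rx": 0, "ry": 0, "rz": 4}
  ]
}}

```text
time: 10.98
tool_pos: [0.6518, 0.0371, 0.0815]
ee_rot: [3.14, 0.003, -0.219]
wrist_force: [-1.9, -2.2, 0.5]
width: 0.0138
```

```bash
python3 plan.py
```

```text
t 10.98 pos [0.6518 0.0371 0.0815] rpy [179.9    0.19 -12.52] F [-1.92 -2.21  0.51] T [-0.397  0.334 -0.023] w 0.0138 j6 0.19
```

>>> {"api": "jog_arm", "payload": {
  "series": [
    {"x": 0, "y": 0, "z": 0.0002, "rx": 0, "ry": 0, "rz": 4}
  ]
}}

```text
time: 11.07
tool_pos: [0.6515, 0.037, 0.0814]
ee_rot: [3.139, 0.004, -0.292]
wrist_force: [-1.3, 0.5, -2.3]
width: 0.0139
```

```bash
python3 plan.py
```

```text
t 11.07 pos [0.6515 0.037  0.0814] rpy [179.88   0.2  -16.7 ] F [-1.28  0.53 -2.26] T [ 0.076 -0.001  0.124] w 0.0139 j6 0.26
```

>>> {"api": "jog_arm", "payload": {
  "series": [
    {"x": 0, "y": 0, "z": 0.0002, "rx": 0, "ry": 0, "rz": 4}
  ]
}}

```text
time: 11.15
tool_pos: [0.6513, 0.0371, 0.0811]
ee_rot: [3.139, 0.004, -0.365]
wrist_force: [-0.5, 0.2, -0.9]
width: 0.0138
```

```bash
python3 plan.py
```

```text
t 11.15 pos [0.6513 0.0371 0.0811] rpy [179.86   0.22 -20.89] F [-0.48  0.19 -0.88] T [-0.056  0.051  0.068] w 0.0138 j6 0.34
```

>>> {"api": "jog_arm", "payload": {
  "series": [
    {"x": 0, "y": 0, "z": 0.0002, "rx": 0, "ry": 0, "rz": 4}
  ]
}}

```text
time: 11.23
tool_pos: [0.6512, 0.0371, 0.0809]
ee_rot: [3.139, 0.004, -0.438]
wrist_force: [-0.2, -0.4, -0.2]
width: 0.014
```

```bash
python3 plan.py
```

```text
t 11.23 pos [0.6512 0.0371 0.0809] rpy [179.84   0.22 -25.08] F [-0.22 -0.44 -0.19] T [-0.007  0.121  0.059] w 0.014 j6 0.41
```

>>> {"api": "jog_arm", "payload": {
  "series": [
    {"x": 0, "y": 0, "z": 0.0002, "rx": 0, "ry": 0, "rz": 4}
  ]
}}

```text
time: 11.32
tool_pos: [0.651, 0.0372, 0.0807]
ee_rot: [3.138, 0.004, -0.511]
wrist_force: [-0.8, 0.3, -1.1]
width: 0.0135
```

```bash
python3 plan.py
```

```text
t 11.32 pos [0.651  0.0372 0.0807] rpy [179.81   0.22 -29.27] F [-0.79  0.26 -1.05] T [-0.111  0.134  0.08 ] w 0.0135 j6 0.48
```

>>> {"api": "jog_arm", "payload": {
  "series": [
    {"x": 0, "y": 0, "z": 0.0002, "rx": 0, "ry": 0, "rz": 4}
  ]
}}

```text
time: 11.4
tool_pos: [0.6508, 0.0373, 0.0805]
ee_rot: [3.138, 0.004, -0.584]
wrist_force: [-0.1, 0.1, -1.0]
width: 0.0137
```

```bash
python3 plan.py
```

```text
t 11.4 pos [0.6508 0.0373 0.0805] rpy [179.79   0.23 -33.45] F [-0.14  0.11 -1.04] T [-0.071  0.116  0.061] w 0.0137 j6 0.55
```

>>> {"api": "jog_arm", "payload": {
  "series": [
    {"x": 0, "y": 0, "z": 0.0002, "rx": 0, "ry": 0, "rz": 4}
  ]
}}

```text
time: 11.48
tool_pos: [0.6507, 0.0374, 0.0803]
ee_rot: [3.137, 0.004, -0.657]
wrist_force: [-0.3, -0.2, -1.8]
width: 0.014
```

```bash
python3 plan.py
```

```text
t 11.48 pos [0.6507 0.0374 0.0803] rpy [179.76   0.23 -37.64] F [-0.3  -0.23 -1.79] T [-0.096  0.154  0.013] w 0.014 j6 0.63
```

>>> {"api": "jog_arm", "payload": {
  "series": [
    {"x": 0, "y": 0, "z": 0.0002, "rx": 0, "ry": 0, "rz": 4}
  ]
}}

```text
time: 11.57
tool_pos: [0.6505, 0.0376, 0.08]
ee_rot: [3.137, 0.004, -0.73]
wrist_force: [-1.3, 0.2, -0.3]
width: 0.0138
```

```bash
python3 plan.py
```

```text
t 11.57 pos [0.6505 0.0376 0.08  ] rpy [179.74   0.23 -41.82] F [-1.33  0.16 -0.25] T [-0.023  0.115  0.088] w 0.0138 j6 0.7
```

>>> {"api": "jog_arm", "payload": {
  "series": [
    {"x": 0, "y": 0, "z": 0.0002, "rx": 0, "ry": 0, "rz": 4}
  ]
}}

```text
time: 11.65
tool_pos: [0.6504, 0.0377, 0.0798]
ee_rot: [3.137, 0.004, -0.803]
wrist_force: [-1.3, 0.0, -1.5]
width: 0.0133
```

```bash
python3 plan.py
```

```text
t 11.65 pos [0.6504 0.0377 0.0798] rpy [179.72   0.22 -46.01] F [-1.27  0.05 -1.54] T [0.02  0.093 0.048] w 0.0133 j6 0.77
```

>>> {"api": "jog_arm", "payload": {
  "series": [
    {"x": 0, "y": 0, "z": 0.0002, "rx": 0, "ry": 0, "rz": 4}
  ]
}}

```text
time: 11.73
tool_pos: [0.6503, 0.0378, 0.0797]
ee_rot: [3.136, 0.004, -0.876]
wrist_force: [-0.2, 0.6, -0.9]
width: 0.0138
```

```bash
python3 plan.py
```

```text
t 11.73 pos [0.6503 0.0378 0.0797] rpy [179.7    0.21 -50.2 ] F [-0.16  0.64 -0.95] T [-0.007  0.159  0.107] w 0.0138 j6 0.85
```

>>> {"api": "jog_arm", "payload": {
  "series": [
    {"x": 0, "y": 0, "z": 0.0002, "rx": 0, "ry": 0, "rz": 4}
  ]
}}

```text
time: 11.82
tool_pos: [0.6501, 0.038, 0.0794]
ee_rot: [3.136, 0.003, -0.949]
wrist_force: [-1.6, -0.3, -1.8]
width: 0.0142
```

```bash
python3 plan.py
```

```text
t 11.82 pos [0.6501 0.038  0.0794] rpy [179.68   0.2  -54.37] F [-1.59 -0.26 -1.79] T [0.017 0.112 0.094] w 0.0142 j6 0.92
```

>>> {"api": "jog_arm", "payload": {
  "series": [
    {"x": 0, "y": 0, "z": 0.0002, "rx": 0, "ry": 0, "rz": 4}
  ]
}}

```text
time: 11.9
tool_pos: [0.65, 0.0382, 0.0793]
ee_rot: [3.136, 0.003, -1.022]
wrist_force: [0.2, 0.6, -0.7]
width: 0.0137
```

```bash
python3 plan.py
```

```text
t 11.9 pos [0.65   0.0382 0.0793] rpy [179.66   0.18 -58.55] F [ 0.21  0.62 -0.67] T [0.012 0.115 0.158] w 0.0137 j6 0.99
```

>>> {"api": "jog_arm", "payload": {
  "series": [
    {"x": 0, "y": 0, "z": 0.0002, "rx": 0, "ry": 0, "rz": 4}
  ]
}}

```text
time: 11.98
tool_pos: [0.6499, 0.0383, 0.0791]
ee_rot: [3.135, 0.003, -1.095]
wrist_force: [-0.8, 0.2, -1.4]
width: 0.0139
```

```bash
python3 plan.py
```

```text
t 11.98 pos [0.6499 0.0383 0.0791] rpy [ 1.7964e+02  1.7000e-01 -6.2720e+01] F [-0.78  0.18 -1.41] T [0.022 0.099 0.15 ] w 0.0139 j6 1.07
```

>>> {"api": "jog_arm", "payload": {
  "series": [
    {"x": 0, "y": 0, "z": 0.0002, "rx": 0, "ry": 0, "rz": 3}
  ]
}}

```text
time: 12.07
tool_pos: [0.6499, 0.0385, 0.0789]
ee_rot: [3.135, 0.003, -1.15]
wrist_force: [0.2, 0.4, -1.5]
width: 0.0139
```

```bash
python3 plan.py
```

```text
t 12.07 pos [0.6499 0.0385 0.0789] rpy [ 1.7964e+02  1.5000e-01 -6.5880e+01] F [ 0.24  0.38 -1.51] T [-0.04   0.144  0.179] w 0.0139 j6 1.12
```

>>> {"api": "jog_arm", "payload": {
  "series": [
    {"x": 0, "y": 0, "z": 0, "rx": 0, "ry": 0, "rz": 0}
  ]
}}

```text
time: 12.15
tool_pos: [0.6499, 0.0385, 0.0789]
ee_rot: [3.135, 0.002, -1.15]
wrist_force: [-0.2, -1.2, -1.5]
width: 0.0141
```

```bash
python3 plan.py
```

```text
t 12.15 pos [0.6499 0.0385 0.0789] rpy [ 1.7964e+02  1.3000e-01 -6.5910e+01] F [-0.24 -1.18 -1.51] T [-0.148  0.059  0.112] w 0.0141 j6 1.12
```

>>> {"api": "jog_arm", "payload": {
  "series": [
    {"x": 0, "y": 0, "z": 0, "rx": 0, "ry": 0, "rz": 0},
    {"x": 0, "y": 0, "z": 0, "rx": 0, "ry": 0, "rz": 0},
    {"x": 0, "y": 0, "z": -0.015, "rx": 0, "ry": 0, "rz": 0},
    {"x": 0, "y": 0, "z": -0.022, "rx": 0, "ry": 0, "rz": 0},
    {"x": 0, "y": 0, "z": -0.015, "rx": 0, "ry": 0, "rz": 0}
  ],
  "claw": 0.45
}}

```text
time: 12.57
tool_pos: [0.6478, 0.0387, 0.1283]
ee_rot: [3.128, 0.006, -1.145]
wrist_force: [0.3, -0.1, 0.9]
width: 0.0408
```

```bash
python3 plan.py .5135 -.009 .13 13 12
```

```text
n 12 t 12.57
[{"x": -0.001, "y": 0.0118, "z": 0.0, "rx": 0.03, "ry": 0.07, "rz": -6.55}, {"x": -0.0023, "y": 0.0116, "z": 0.0, "rx": 0.03, "ry": 0.07, "rz": -6.55}, {"x": -0.0037, "y": 0.0113, "z": 0.0, "rx": 0.03, "ry": 0.07, "rz": -6.55}, {"x": -0.0049, "y": 0.0108, "z": -0.0, "rx": 0.03, "ry": 0.07, "rz": -6.55}, {"x": -0.0061, "y": 0.0102, "z": -0.0, "rx": 0.03, "ry": 0.07, "rz": -6.55}, {"x": -0.0072, "y": 0.0094, "z": -0.0, "rx": 0.03, "ry": 0.07, "rz": -6.55}, {"x": -0.0083, "y": 0.0085, "z": -0.0, "rx": 0.03, "ry": 0.07, "rz": -6.55}, {"x": -0.0092, "y": 0.0075, "z": -0.0001, "rx": 0.03, "ry": 0.07, "rz": -6.55}, {"x": -0.01, "y": 0.0064, "z": -0.0001, "rx": 0.03, "ry": 0.07, "rz": -6.55}, {"x": -0.0107, "y": 0.0052, "z": -0.0001, "rx": 0.03, "ry": 0.07, "rz": -6.55}, {"x": -0.0112, "y": 0.004, "z": -0.0001, "rx": 0.03, "ry": 0.07, "rz": -6.55}, {"x": -0.0116, "y": 0.0027, "z": -0.0001, "rx": 0.03, "ry": 0.07, "rz": -6.55}]
t 12.57 pos [0.6478 0.0387 0.1283] rpy [179.21   0.36 -65.62] F [ 0.26 -0.13  0.91] T [-0.02   0.085 -0.02 ] w 0.0408 j6 1.12
```

>>> {"api": "jog_arm", "payload": {
  "series": [
    {"x": -0.001, "y": 0.012, "z": 0, "rx": 0, "ry": 0.1, "rz": -6.5},
    {"x": -0.0025, "y": 0.0115, "z": 0, "rx": 0, "ry": 0.1, "rz": -6.5},
    {"x": -0.0035, "y": 0.0115, "z": 0, "rx": 0, "ry": 0.1, "rz": -6.5},
    {"x": -0.005, "y": 0.011, "z": 0, "rx": 0, "ry": 0.1, "rz": -6.5},
    {"x": -0.006, "y": 0.01, "z": 0, "rx": 0, "ry": 0.1, "rz": -6.5},
    {"x": -0.007, "y": 0.0095, "z": 0, "rx": 0, "ry": 0.1, "rz": -6.5},
    {"x": -0.0085, "y": 0.0085, "z": 0, "rx": 0, "ry": 0.1, "rz": -6.5},
    {"x": -0.009, "y": 0.0075, "z": 0, "rx": 0, "ry": 0, "rz": -6.5},
    {"x": -0.01, "y": 0.0065, "z": 0, "rx": 0, "ry": 0, "rz": -6.5},
    {"x": -0.01, "y": 0.005, "z": 0, "rx": 0, "ry": 0, "rz": -6},
    {"x": -0.007, "y": 0.003, "z": 0, "rx": 0, "ry": 0, "rz": -5},
    {"x": 0, "y": 0, "z": 0, "rx": 0, "ry": 0, "rz": 0}
  ]
}}

```text
time: 13.57
tool_pos: [0.5316, -0.0087, 0.141]
ee_rot: [3.131, -0.016, 0.141]
wrist_force: [-0.2, -0.4, 0.6]
width: 0.0422
```

```bash
python3 plan.py .5135 -.009 .118 13 2
```

```text
n 2 t 13.57
[{"x": -0.0092, "y": -0.0012, "z": 0.0113, "rx": 0.34, "ry": -0.45, "rz": -2.46}, {"x": -0.009, "y": -0.0016, "z": 0.0114, "rx": 0.34, "ry": -0.45, "rz": -2.46}]
t 13.57 pos [ 0.5316 -0.0087  0.141 ] rpy [179.37  -0.92   8.08] F [-0.18 -0.37  0.58] T [-0.066  0.053 -0.023] w 0.0422 j6 -0.26
```

>>> {"api": "jog_arm", "payload": {
  "series": [
    {"x": -0.009, "y": -0.001, "z": 0.011, "rx": 0.3, "ry": -0.4, "rz": -2.4},
    {"x": -0.0085, "y": -0.0015, "z": 0.011, "rx": 0.3, "ry": -0.4, "rz": -2.4},
    {"x": 0, "y": 0, "z": 0, "rx": 0, "ry": 0, "rz": 0}
  ]
}}

```text
time: 13.82
tool_pos: [0.5158, -0.0092, 0.1208]
ee_rot: [3.139, -0.008, 0.223]
wrist_force: [0.2, -0.5, -0.1]
width: 0.0423
```

```bash
python3 plan.py .5135 -.009 .082 13 4
```

```text
n 4 t 13.82
[{"x": -0.0006, "y": -0.0002, "z": 0.0097, "rx": 0.04, "ry": -0.11, "rz": -0.06}, {"x": -0.0006, "y": -0.0002, "z": 0.0097, "rx": 0.04, "ry": -0.11, "rz": -0.06}, {"x": -0.0006, "y": -0.0002, "z": 0.0097, "rx": 0.04, "ry": -0.11, "rz": -0.06}, {"x": -0.0006, "y": -0.0002, "z": 0.0097, "rx": 0.04, "ry": -0.11, "rz": -0.06}]
t 13.82 pos [ 0.5158 -0.0092  0.1208] rpy [179.86  -0.43  12.75] F [ 0.2  -0.47 -0.07] T [-0.047  0.019  0.025] w 0.0423 j6 -0.35
```

>>> {"api": "jog_arm", "payload": {
  "series": [
    {"x": -0.0005, "y": 0, "z": 0.0095, "rx": 0, "ry": -0.1, "rz": 0},
    {"x": -0.0005, "y": 0, "z": 0.0095, "rx": 0, "ry": -0.1, "rz": 0},
    {"x": 0, "y": 0, "z": 0.0095, "rx": 0, "ry": -0.1, "rz": 0},
    {"x": 0, "y": 0, "z": 0.006, "rx": 0, "ry": 0, "rz": 0},
    {"x": 0, "y": 0, "z": 0, "rx": 0, "ry": 0, "rz": 0}
  ]
}}

```text
time: 14.23
tool_pos: [0.5179, -0.009, 0.0847]
ee_rot: [3.138, -0.006, 0.217]
wrist_force: [-0.2, 0.4, -0.1]
width: 0.0428
```

```bash
python3 plan.py .5135 -.009 .082 13 1
```

```text
n 1 t 14.23
[{"x": -0.0043, "y": -0.001, "z": 0.0027, "rx": 0.21, "ry": -0.36, "rz": -0.59}]
t 14.23 pos [ 0.5179 -0.009   0.0847] rpy [179.79  -0.36  12.41] F [-0.22  0.44 -0.13] T [-0.058  0.085 -0.04 ] w 0.0428 j6 -0.34
```

>>> {"api": "jog_arm", "payload": {
  "series": [
    {"x": -0.0045, "y": -0.001, "z": 0.0025, "rx": 0, "ry": 0, "rz": 0},
    {"x": 0, "y": 0, "z": 0, "rx": 0, "ry": 0, "rz": 0},
    {"x": 0, "y": 0, "z": 0, "rx": 0, "ry": 0, "rz": 0},
    {"x": 0, "y": 0, "z": 0, "rx": 0, "ry": 0, "rz": 0},
    {"x": 0, "y": 0, "z": 0, "rx": 0, "ry": 0, "rz": 0}
  ],
  "claw": 0
}}

```text
time: 14.65
tool_pos: [0.5135, -0.0089, 0.0815]
ee_rot: [3.138, -0.006, 0.216]
wrist_force: [0.0, -0.3, -3.7]
width: 0.0135
```

```bash
python3 plan.py
```

```text
t 14.65 pos [ 0.5135 -0.0089  0.0815] rpy [179.8   -0.37  12.37] F [ 0.01 -0.33 -3.72] T [-0.041  0.092  0.06 ] w 0.0135 j6 -0.34
```

>>> {"api": "jog_arm", "payload": {
  "series": [
    {"x": 0, "y": 0, "z": 0.0003, "rx": 0, "ry": 0, "rz": 4}
  ]
}}

```text
time: 14.73
tool_pos: [0.5134, -0.0089, 0.0813]
ee_rot: [3.138, -0.007, 0.145]
wrist_force: [-0.4, 0.2, -2.2]
width: 0.014
```

```bash
python3 plan.py
```

```text
t 14.73 pos [ 0.5134 -0.0089  0.0813] rpy [179.82  -0.38   8.32] F [-0.44  0.17 -2.23] T [-0.059  0.257  0.086] w 0.014 j6 -0.27
```

>>> {"api": "jog_arm", "payload": {
  "series": [
    {"x": 0, "y": 0, "z": 0.0002, "rx": 0, "ry": 0, "rz": 4}
  ]
}}

```text
time: 14.82
tool_pos: [0.5133, -0.0089, 0.0811]
ee_rot: [3.139, -0.007, 0.072]
wrist_force: [1.2, 0.6, -1.3]
width: 0.0139
```

```bash
python3 plan.py
```

```text
t 14.82 pos [ 0.5133 -0.0089  0.0811] rpy [179.85  -0.38   4.15] F [ 1.22  0.64 -1.34] T [-0.104  0.076  0.096] w 0.0139 j6 -0.2
```

>>> {"api": "jog_arm", "payload": {
  "series": [
    {"x": 0, "y": 0, "z": 0.0002, "rx": 0, "ry": 0, "rz": 4}
  ]
}}

```text
time: 14.9
tool_pos: [0.5132, -0.0089, 0.0808]
ee_rot: [3.139, -0.007, -0.001]
wrist_force: [0.8, -0.1, -1.8]
width: 0.0139
```

```bash
python3 plan.py
```

```text
t 14.9 pos [ 0.5132 -0.0089  0.0808] rpy [ 1.7987e+02 -3.8000e-01 -5.0000e-02] F [ 0.8  -0.14 -1.75] T [-0.084  0.119  0.094] w 0.0139 j6 -0.13
```

>>> {"api": "jog_arm", "payload": {
  "series": [
    {"x": 0, "y": 0, "z": 0.0002, "rx": 0, "ry": 0, "rz": 4}
  ]
}}

```text
time: 14.98
tool_pos: [0.5131, -0.0089, 0.0806]
ee_rot: [3.14, -0.007, -0.074]
wrist_force: [0.3, 0.4, -0.9]
width: 0.0137
```

```bash
python3 plan.py
```

```text
t 14.98 pos [ 0.5131 -0.0089  0.0806] rpy [179.9   -0.38  -4.25] F [ 0.25  0.4  -0.89] T [-0.08   0.109  0.047] w 0.0137 j6 -0.05
```

>>> {"api": "jog_arm", "payload": {
  "series": [
    {"x": 0, "y": 0, "z": 0.0002, "rx": 0, "ry": 0, "rz": 4}
  ]
}}

```text
time: 15.07
tool_pos: [0.513, -0.0089, 0.0804]
ee_rot: [3.14, -0.006, -0.147]
wrist_force: [-0.1, 0.1, -2.0]
width: 0.0137
```

```bash
python3 plan.py
```

```text
t 15.07 pos [ 0.513  -0.0089  0.0804] rpy [179.92  -0.37  -8.44] F [-0.11  0.09 -2.01] T [-0.049  0.124  0.051] w 0.0137 j6 0.02
```

>>> {"api": "jog_arm", "payload": {
  "series": [
    {"x": 0, "y": 0, "z": 0.0002, "rx": 0, "ry": 0, "rz": 4}
  ]
}}

```text
time: 15.15
tool_pos: [0.5129, -0.0089, 0.0802]
ee_rot: [3.141, -0.006, -0.221]
wrist_force: [0.8, -0.4, -1.3]
width: 0.0133
```

```bash
python3 plan.py
```

```text
t 15.15 pos [ 0.5129 -0.0089  0.0802] rpy [179.95  -0.36 -12.63] F [ 0.79 -0.44 -1.34] T [-0.017  0.157  0.094] w 0.0133 j6 0.09
```

>>> {"api": "jog_arm", "payload": {
  "series": [
    {"x": 0, "y": 0, "z": 0.0002, "rx": 0, "ry": 0, "rz": 4}
  ]
}}

```text
time: 15.23
tool_pos: [0.5128, -0.0088, 0.08]
ee_rot: [3.141, -0.006, -0.294]
wrist_force: [0.1, 0.5, 0.1]
width: 0.0137
```

```bash
python3 plan.py
```

```text
t 15.23 pos [ 0.5128 -0.0088  0.08  ] rpy [179.97  -0.36 -16.83] F [0.13 0.53 0.09] T [-0.059  0.128  0.097] w 0.0137 j6 0.17
```

>>> {"api": "jog_arm", "payload": {
  "series": [
    {"x": 0, "y": 0, "z": 0.0002, "rx": 0, "ry": 0, "rz": 4}
  ]
}}

```text
time: 15.32
tool_pos: [0.5127, -0.0088, 0.0797]
ee_rot: [3.141, -0.006, -0.367]
wrist_force: [-0.1, -0.5, -0.8]
width: 0.0141
```

```bash
python3 plan.py
```

```text
t 15.32 pos [ 0.5127 -0.0088  0.0797] rpy [179.99  -0.35 -21.03] F [-0.07 -0.52 -0.81] T [-0.048  0.101  0.081] w 0.0141 j6 0.24
```

>>> {"api": "jog_arm", "payload": {
  "series": [
    {"x": 0, "y": 0, "z": 0.0002, "rx": 0, "ry": 0, "rz": 4}
  ]
}}

```text
time: 15.4
tool_pos: [0.5127, -0.0088, 0.0795]
ee_rot: [-3.141, -0.006, -0.44]
wrist_force: [1.7, -0.7, -1.6]
width: 0.0135
```

```bash
python3 plan.py
```

```text
t 15.4 pos [ 0.5127 -0.0088  0.0795] rpy [-179.98   -0.34  -25.22] F [ 1.7  -0.69 -1.59] T [-0.049  0.179  0.113] w 0.0135 j6 0.31
```

>>> {"api": "jog_arm", "payload": {
  "series": [
    {"x": 0, "y": 0, "z": 0.0002, "rx": 0, "ry": 0, "rz": 4}
  ]
}}

```text
time: 15.48
tool_pos: [0.5126, -0.0088, 0.0793]
ee_rot: [-3.141, -0.006, -0.514]
wrist_force: [0.3, 0.9, -1.3]
width: 0.0135
```

```bash
python3 plan.py
```

```text
t 15.48 pos [ 0.5126 -0.0088  0.0793] rpy [-179.96   -0.33  -29.43] F [ 0.32  0.89 -1.27] T [-0.066  0.12   0.131] w 0.0135 j6 0.39
```

>>> {"api": "jog_arm", "payload": {
  "series": [
    {"x": 0, "y": 0, "z": 0.0002, "rx": 0, "ry": 0, "rz": 4}
  ]
}}

```text
time: 15.57
tool_pos: [0.5125, -0.0087, 0.0791]
ee_rot: [-3.141, -0.005, -0.587]
wrist_force: [0.3, 0.2, -2.0]
width: 0.0139
```

```bash
python3 plan.py
```

```text
t 15.57 pos [ 0.5125 -0.0087  0.0791] rpy [-179.94   -0.31  -33.62] F [ 0.26  0.16 -1.95] T [-0.082  0.134  0.104] w 0.0139 j6 0.46
```

>>> {"api": "jog_arm", "payload": {
  "series": [
    {"x": 0, "y": 0, "z": 0.0002, "rx": 0, "ry": 0, "rz": 4}
  ]
}}

```text
time: 15.65
tool_pos: [0.5124, -0.0087, 0.0789]
ee_rot: [-3.14, -0.005, -0.66]
wrist_force: [-0.7, -0.3, -1.3]
width: 0.014
```

```bash
python3 plan.py
```

```text
t 15.65 pos [ 0.5124 -0.0087  0.0789] rpy [-179.92   -0.3   -37.81] F [-0.67 -0.3  -1.26] T [0.023 0.239 0.044] w 0.014 j6 0.53
```

>>> {"api": "jog_arm", "payload": {
  "series": [
    {"x": 0, "y": 0, "z": 0.0002, "rx": 0, "ry": 0, "rz": 4}
  ]
}}

```text
time: 15.73
tool_pos: [0.5123, -0.0086, 0.0787]
ee_rot: [-3.14, -0.005, -0.733]
wrist_force: [0.8, 0.3, -1.3]
width: 0.0137
```

```bash
python3 plan.py
```

```text
t 15.73 pos [ 0.5123 -0.0086  0.0787] rpy [-179.9    -0.28  -42.  ] F [ 0.76  0.32 -1.25] T [-0.083  0.173  0.103] w 0.0137 j6 0.61
```

>>> {"api": "jog_arm", "payload": {
  "series": [
    {"x": 0, "y": 0, "z": 0.0002, "rx": 0, "ry": 0, "rz": 2}
  ]
}}

```text
time: 15.82
tool_pos: [0.5123, -0.0086, 0.0786]
ee_rot: [-3.14, -0.005, -0.771]
wrist_force: [0.4, 0.1, -0.0]
width: 0.0138
```

```bash
python3 plan.py
```

```text
t 15.82 pos [ 0.5123 -0.0086  0.0786] rpy [-179.89   -0.28  -44.16] F [ 0.44  0.05 -0.01] T [-0.061  0.22   0.115] w 0.0138 j6 0.64
```

>>> {"api": "jog_arm", "payload": {
  "series": [
    {"x": 0, "y": 0, "z": 0.0002, "rx": 0, "ry": 0, "rz": 2}
  ]
}}

```text
time: 15.9
tool_pos: [0.5123, -0.0085, 0.0785]
ee_rot: [-3.14, -0.005, -0.807]
wrist_force: [1.0, 0.1, -0.8]
width: 0.0137
```

```bash
python3 plan.py
```

```text
t 15.9 pos [ 0.5123 -0.0085  0.0785] rpy [-179.89   -0.27  -46.24] F [ 1.02  0.09 -0.76] T [-0.04   0.146  0.107] w 0.0137 j6 0.68
```

>>> {"api": "jog_arm", "payload": {
  "series": [
    {"x": 0, "y": 0, "z": 0.0002, "rx": 0, "ry": 0, "rz": 2}
  ]
}}

```text
time: 15.98
tool_pos: [0.5122, -0.0085, 0.0784]
ee_rot: [-3.139, -0.005, -0.843]
wrist_force: [-0.2, -0.1, -0.9]
width: 0.0138
```

```bash
python3 plan.py
```

```text
t 15.98 pos [ 0.5122 -0.0085  0.0784] rpy [-179.88   -0.27  -48.33] F [-0.25 -0.09 -0.85] T [-0.029  0.243  0.187] w 0.0138 j6 0.72
```

>>> {"api": "jog_arm", "payload": {
  "series": [
    {"x": 0, "y": 0, "z": 0.0002, "rx": 0, "ry": 0, "rz": 2}
  ]
}}

```text
time: 16.07
tool_pos: [0.5122, -0.0085, 0.0783]
ee_rot: [-3.139, -0.005, -0.88]
wrist_force: [0.2, -0.2, 0.3]
width: 0.0139
```

```bash
python3 plan.py
```

```text
t 16.07 pos [ 0.5122 -0.0085  0.0783] rpy [-179.87   -0.27  -50.41] F [ 0.2  -0.19  0.32] T [-0.074  0.168  0.175] w 0.0139 j6 0.75
```

>>> {"api": "jog_arm", "payload": {
  "series": [
    {"x": 0, "y": 0, "z": 0.0002, "rx": 0, "ry": 0, "rz": 2}
  ]
}}

```text
time: 16.15
tool_pos: [0.5122, -0.0084, 0.0782]
ee_rot: [-3.139, -0.005, -0.916]
wrist_force: [-0.1, 0.3, -0.6]
width: 0.014
```

```bash
python3 plan.py
```

```text
t 16.15 pos [ 0.5122 -0.0084  0.0782] rpy [-179.86   -0.26  -52.48] F [-0.07  0.25 -0.6 ] T [-0.046  0.173  0.121] w 0.014 j6 0.79
```

```bash
cat > bite.py <<'E'
import numpy as np
from itertools import product
D=dict(
red=[(8.4,.08),(14.67,.088),(20.94,.103),(27.2,.121),(33.45,.164),(36.57,.171),(41.76,.268),(41.78,.176)],
yellow=[(-17.57,.105),(-11.29,.01),(-7.13,.12),(-2.94,.062),(1.26,.044),(5.45,.122),(9.64,.088),(13.83,.126),(18.01,.124),(22.19,.151),(26.37,.202),(26.4,.141),(26.3,.135),(30.25,.256),(30.2,.178),(30.1,.147)],
green=[(20.89,.068),(25.08,.059),(29.27,.08),(33.45,.061),(37.64,.013),(41.82,.088),(46.01,.048),(50.2,.107),(54.37,.094),(58.55,.158),(62.72,.15),(65.88,.179),(65.9,.112)],
blue=[(-4.15,.096),(.05,.094),(4.25,.047),(8.44,.051),(12.63,.094),(16.83,.097),(21.03,.081),(25.22,.113),(29.43,.131),(33.62,.104),(37.81,.044),(42,.103),(44.16,.115),(46.24,.107),(48.33,.187),(50.41,.175),(52.48,.121)])
for k,d in D.items():
    d=np.array(d);B=np.arange(d[0,0],d[-1,0],.5);w=[]
    for b,s,f in product(B,np.linspace(.375,.625,9),np.linspace(.06,.1,9)):
        ss=s/(1+.4*s)*np.pi/180
        r=d[:,1]-f-ss*np.clip(d[:,0]-b,0,None); w.append((b,s,f,-.5*(r**2).sum()/.033**2-.5*((f-.08)/.01)**2))
    w=np.array(w);p=np.exp(w[:,3]-w[:,3].max());p/=p.sum()
    m=(p*w[:,0]).sum();sd=((p*(w[:,0]-m)**2).sum())**.5
    g=d[-1,0]-w[:,0];load=34*np.radians(g)/(1+.4*w[:,1]);L=(p*load).sum();ls=((p*(load-L)**2).sum())**.5
    print(k,"bite",round(m,1),"+-",round(sd,1),"slope",round((p*w[:,1]).sum(),2),"load now",round(L,1),"+-",round(ls,1))
E
python3 bite.py
```

```text
red bite 21.8 +- 3.3 slope 0.48 load now 10.0 +- 1.8
yellow bite 12.9 +- 3.0 slope 0.46 load now 8.7 +- 1.7
green bite 51.8 +- 3.2 slope 0.46 load now 7.1 +- 1.7
blue bite 40.3 +- 2.5 slope 0.48 load now 6.1 +- 1.3
```

>>> {"api": "jog_arm", "payload": {
  "series": [
    {"x": 0, "y": 0, "z": 0.0002, "rx": 0, "ry": 0, "rz": 2}
  ]
}}

```text
time: 16.23
tool_pos: [0.5121, -0.0084, 0.0782]
ee_rot: [-3.139, -0.004, -0.952]
wrist_force: [0.1, 0.2, -0.8]
width: 0.0142
```

```bash
python3 plan.py
```

```text
t 16.23 pos [ 0.5121 -0.0084  0.0782] rpy [-179.86   -0.26  -54.56] F [ 0.13  0.25 -0.85] T [-0.013  0.228  0.191] w 0.0142 j6 0.83
```

>>> {"api": "jog_arm", "payload": {
  "series": [
    {"x": 0, "y": 0, "z": 0, "rx": 0, "ry": 0, "rz": 0}
  ]
}}

```text
time: 16.32
tool_pos: [0.5121, -0.0084, 0.0782]
ee_rot: [-3.139, -0.005, -0.952]
wrist_force: [-0.1, 0.0, -2.7]
width: 0.0134
```

```bash
python3 plan.py
```

```text
t 16.32 pos [ 0.5121 -0.0084  0.0782] rpy [-179.86   -0.26  -54.57] F [-0.13  0.01 -2.66] T [-0.032  0.138  0.172] w 0.0134 j6 0.83
```

>>> {"api": "jog_arm", "payload": {
  "series": [
    {"x": 0, "y": 0, "z": 0, "rx": 0, "ry": 0, "rz": 0}
  ]
}}

```text
time: 16.4
tool_pos: [0.5122, -0.0084, 0.0781]
ee_rot: [-3.139, -0.005, -0.951]
wrist_force: [0.9, -0.4, -1.5]
width: 0.0138
```

```bash
python3 plan.py
```

```text
t 16.4 pos [ 0.5122 -0.0084  0.0781] rpy [-179.86   -0.27  -54.5 ] F [ 0.88 -0.38 -1.54] T [-0.074  0.159  0.129] w 0.0138 j6 0.83
```

>>> {"api": "jog_arm", "payload": {
  "series": [
    {"x": 0, "y": 0, "z": 0, "rx": 0, "ry": 0, "rz": 0},
    {"x": 0, "y": 0, "z": 0, "rx": 0, "ry": 0, "rz": 0},
    {"x": 0, "y": 0, "z": -0.015, "rx": 0, "ry": 0, "rz": 0},
    {"x": 0, "y": 0, "z": -0.022, "rx": 0, "ry": 0, "rz": 0},
    {"x": 0, "y": 0, "z": -0.015, "rx": 0, "ry": 0, "rz": 0}
  ],
  "claw": 0.45
}}

```text
time: 16.82
tool_pos: [0.5093, -0.0081, 0.1282]
ee_rot: [3.138, 0.001, -0.95]
wrist_force: [1.1, 0.0, -0.2]
width: 0.0415
```

```bash
python3 plan.py .5582 .0844 .13 -37 6
```

```text
n 6 t 16.82
[{"x": -0.0078, "y": -0.0156, "z": -0.0003, "rx": 0.03, "ry": 0.01, "rz": -2.9}, {"x": -0.007, "y": -0.016, "z": -0.0003, "rx": 0.03, "ry": 0.01, "rz": -2.9}, {"x": -0.0062, "y": -0.0163, "z": -0.0003, "rx": 0.03, "ry": 0.01, "rz": -2.9}, {"x": -0.0053, "y": -0.0166, "z": -0.0003, "rx": 0.03, "ry": 0.01, "rz": -2.9}, {"x": -0.0045, "y": -0.0168, "z": -0.0003, "rx": 0.03, "ry": 0.01, "rz": -2.9}, {"x": -0.0036, "y": -0.017, "z": -0.0003, "rx": 0.03, "ry": 0.01, "rz": -2.9}]
t 16.82 pos [ 0.5093 -0.0081  0.1282] rpy [ 1.7981e+02  5.0000e-02 -5.4420e+01] F [ 1.06  0.02 -0.24] T [-0.018  0.161 -0.034] w 0.0415 j6 0.82
```

>>> {"api": "jog_arm", "payload": {
  "series": [
    {"x": -0.008, "y": -0.0155, "z": 0, "rx": 0, "ry": 0, "rz": -2.9},
    {"x": -0.007, "y": -0.016, "z": 0, "rx": 0, "ry": 0, "rz": -2.9},
    {"x": -0.006, "y": -0.0165, "z": 0, "rx": 0, "ry": 0, "rz": -2.9},
    {"x": -0.0055, "y": -0.0165, "z": 0, "rx": 0, "ry": 0, "rz": -2.9},
    {"x": -0.0045, "y": -0.015, "z": 0, "rx": 0, "ry": 0, "rz": -2.9},
    {"x": -0.0035, "y": -0.011, "z": 0, "rx": 0, "ry": 0, "rz": -2.5},
    {"x": 0, "y": 0, "z": 0, "rx": 0, "ry": 0, "rz": 0}
  ]
}}

```text
time: 17.4
tool_pos: [0.5594, 0.0809, 0.1376]
ee_rot: [-3.135, -0.012, -0.641]
wrist_force: [-1.1, -0.2, -0.3]
width: 0.0425
```

```bash
python3 plan.py .5582 .0844 .118 -37 2
```

```text
n 2 t 17.4
[{"x": -0.0016, "y": -0.001, "z": 0.0098, "rx": -0.18, "ry": -0.34, "rz": 0.14}, {"x": -0.0016, "y": -0.001, "z": 0.0098, "rx": -0.18, "ry": -0.34, "rz": 0.14}]
t 17.4 pos [0.5594 0.0809 0.1376] rpy [-179.64   -0.69  -36.72] F [-1.06 -0.18 -0.29] T [-0.087  0.159 -0.043] w 0.0425 j6 0.69
```

>>> {"api": "jog_arm", "payload": {
  "series": [
    {"x": -0.001, "y": 0, "z": 0.0095, "rx": -0.2, "ry": -0.3, "rz": 0},
    {"x": -0.001, "y": 0, "z": 0.0095, "rx": -0.2, "ry": -0.3, "rz": 0},
    {"x": 0, "y": 0, "z": 0, "rx": 0, "ry": 0, "rz": 0}
  ]
}}

```text
time: 17.65
tool_pos: [0.558, 0.0814, 0.1178]
ee_rot: [3.14, -0.002, -0.643]
wrist_force: [0.4, -0.4, -1.2]
width: 0.0421
```

```bash
python3 plan.py .5582 .0844 .081 -37 4
```

```text
n 4 t 17.65
[{"x": -0.0004, "y": -0.0006, "z": 0.0092, "rx": 0.02, "ry": -0.03, "rz": 0.04}, {"x": -0.0004, "y": -0.0006, "z": 0.0092, "rx": 0.02, "ry": -0.03, "rz": 0.04}, {"x": -0.0004, "y": -0.0006, "z": 0.0092, "rx": 0.02, "ry": -0.03, "rz": 0.04}, {"x": -0.0004, "y": -0.0006, "z": 0.0092, "rx": 0.02, "ry": -0.03, "rz": 0.04}]
t 17.65 pos [0.558  0.0814 0.1178] rpy [ 1.7994e+02 -1.3000e-01 -3.6820e+01] F [ 0.37 -0.37 -1.18] T [-0.086  0.179 -0.025] w 0.0421 j6 0.69
```

>>> {"api": "jog_arm", "payload": {
  "series": [
    {"x": -0.0005, "y": -0.0005, "z": 0.0095, "rx": 0, "ry": 0, "rz": 0},
    {"x": -0.0005, "y": -0.0005, "z": 0.0095, "rx": 0, "ry": 0, "rz": 0},
    {"x": -0.0005, "y": -0.0005, "z": 0.0095, "rx": 0, "ry": 0, "rz": 0},
    {"x": 0, "y": 0, "z": 0.005, "rx": 0, "ry": 0, "rz": 0},
    {"x": 0, "y": 0, "z": 0, "rx": 0, "ry": 0, "rz": 0}
  ]
}}

```text
time: 18.07
tool_pos: [0.5555, 0.0811, 0.0784]
ee_rot: [3.137, 0.001, -0.647]
wrist_force: [-0.1, -0.6, 0.4]
width: 0.0422
```

```bash
python3 plan.py .5582 .0844 .081 -37 1
```

```text
n 1 t 18.07
[{"x": 0.0002, "y": -0.0043, "z": -0.0026, "rx": 0.26, "ry": 0.05, "rz": -0.09}]
t 18.07 pos [0.5555 0.0811 0.0784] rpy [ 1.7974e+02  5.0000e-02 -3.7090e+01] F [-0.08 -0.62  0.4 ] T [-0.066  0.084  0.021] w 0.0422 j6 0.69
```

>>> {"api": "jog_arm", "payload": {
  "series": [
    {"x": 0, "y": -0.0045, "z": -0.0025, "rx": 0, "ry": 0, "rz": 0},
    {"x": 0, "y": 0, "z": 0, "rx": 0, "ry": 0, "rz": 0},
    {"x": 0, "y": 0, "z": 0, "rx": 0, "ry": 0, "rz": 0},
    {"x": 0, "y": 0, "z": 0, "rx": 0, "ry": 0, "rz": 0},
    {"x": 0, "y": 0, "z": 0, "rx": 0, "ry": 0, "rz": 0}
  ],
  "claw": 0
}}

```text
time: 18.48
tool_pos: [0.5586, 0.085, 0.0812]
ee_rot: [3.137, 0.001, -0.648]
wrist_force: [0.1, -0.2, -2.6]
width: 0.0143
```

```bash
python3 plan.py
```

```text
t 18.48 pos [0.5586 0.085  0.0812] rpy [ 1.7974e+02  5.0000e-02 -3.7100e+01] F [ 0.08 -0.21 -2.6 ] T [-0.253  0.004 -0.019] w 0.0143 j6 0.7
```

>>> {"api": "jog_arm", "payload": {
  "series": [
    {"x": 0, "y": 0, "z": 0.0002, "rx": 0, "ry": 0, "rz": 4},
    {"x": 0, "y": 0, "z": 0.0002, "rx": 0, "ry": 0, "rz": 4}
  ]
}}

```text
time: 18.65
tool_pos: [0.5586, 0.085, 0.0811]
ee_rot: [3.137, 0.0, -0.791]
wrist_force: [-0.9, 0.4, -1.3]
width: 0.0138
```

```bash
python3 plan.py
```

```text
t 18.65 pos [0.5586 0.085  0.0811] rpy [179.73   0.   -45.3 ] F [-0.94  0.38 -1.35] T [-0.058  0.16   0.24 ] w 0.0138 j6 0.84
```

>>> {"api": "jog_arm", "payload": {
  "series": [
    {"x": 0, "y": 0, "z": 0.0002, "rx": 0, "ry": 0, "rz": 4}
  ]
}}

```text
time: 18.73
tool_pos: [0.5585, 0.0851, 0.081]
ee_rot: [3.137, -0.0, -0.863]
wrist_force: [0.7, 0.0, -1.2]
width: 0.0139
```

```bash
python3 plan.py
```

```text
t 18.73 pos [0.5585 0.0851 0.081 ] rpy [ 1.7972e+02 -3.0000e-02 -4.9450e+01] F [ 0.69  0.01 -1.18] T [-0.085  0.151  0.258] w 0.0139 j6 0.92
```

>>> {"api": "jog_arm", "payload": {
  "series": [
    {"x": 0, "y": 0, "z": 0.0002, "rx": 0, "ry": 0, "rz": 4}
  ]
}}

```text
time: 18.82
tool_pos: [0.5585, 0.0851, 0.0808]
ee_rot: [3.137, -0.001, -0.936]
wrist_force: [0.5, 0.9, -1.1]
width: 0.0138
```

```bash
python3 plan.py
```

```text
t 18.82 pos [0.5585 0.0851 0.0808] rpy [ 1.7972e+02 -5.0000e-02 -5.3610e+01] F [ 0.52  0.88 -1.14] T [-0.023  0.151  0.244] w 0.0138 j6 0.99
```

>>> {"api": "jog_arm", "payload": {
  "series": [
    {"x": 0, "y": 0, "z": 0.0002, "rx": 0, "ry": 0, "rz": 4}
  ]
}}

```text
time: 18.9
tool_pos: [0.5585, 0.0851, 0.0806]
ee_rot: [3.137, -0.001, -1.008]
wrist_force: [0.2, 1.0, -1.4]
width: 0.0138
```

```bash
python3 plan.py
```

```text
t 18.9 pos [0.5585 0.0851 0.0806] rpy [ 1.7973e+02 -8.0000e-02 -5.7760e+01] F [ 0.18  0.97 -1.44] T [-0.003  0.139  0.32 ] w 0.0138 j6 1.06
```

>>> {"api": "jog_arm", "payload": {
  "series": [
    {"x": 0, "y": 0, "z": 0.0002, "rx": 0, "ry": 0, "rz": 4}
  ]
}}

```text
time: 18.98
tool_pos: [0.5584, 0.0852, 0.0804]
ee_rot: [3.137, -0.002, -1.08]
wrist_force: [0.4, -0.7, -1.1]
width: 0.0139
```

```bash
python3 plan.py
```

```text
t 18.98 pos [0.5584 0.0852 0.0804] rpy [ 1.7973e+02 -1.1000e-01 -6.1900e+01] F [ 0.38 -0.66 -1.08] T [-0.047  0.127  0.271] w 0.0139 j6 1.13
```

>>> {"api": "jog_arm", "payload": {
  "series": [
    {"x": 0, "y": 0, "z": 0.0002, "rx": 0, "ry": 0, "rz": 4}
  ]
}}

```text
time: 19.07
tool_pos: [0.5584, 0.0853, 0.0802]
ee_rot: [3.137, -0.002, -1.153]
wrist_force: [0.6, -0.1, -1.2]
width: 0.0134
```

```bash
python3 plan.py
```

```text
t 19.07 pos [0.5584 0.0853 0.0802] rpy [ 1.7974e+02 -1.4000e-01 -6.6050e+01] F [ 0.63 -0.07 -1.18] T [-0.056  0.115  0.356] w 0.0134 j6 1.21
```

>>> {"api": "jog_arm", "payload": {
  "series": [
    {"x": 0, "y": 0, "z": 0.0002, "rx": 0, "ry": 0, "rz": 4}
  ]
}}

```text
time: 19.15
tool_pos: [0.5584, 0.0853, 0.0801]
ee_rot: [3.137, -0.003, -1.225]
wrist_force: [0.1, 0.2, -2.1]
width: 0.0136
```

```bash
python3 plan.py
```

```text
t 19.15 pos [0.5584 0.0853 0.0801] rpy [ 1.7975e+02 -1.7000e-01 -7.0180e+01] F [ 0.09  0.23 -2.09] T [-0.005  0.169  0.356] w 0.0136 j6 1.28
```

```bash
sed -i 's/(41.76,.268),(41.78,.176)\]/(41.76,.268),(41.78,.176),(45.3,.24),(49.45,.258),(53.61,.244),(57.76,.32),(61.9,.271),(66.05,.356),(70.18,.356)]/' bite.py; python3 bite.py|head -1
```

```text
red bite 21.1 +- 2.8 slope 0.4 load now 25.1 +- 1.6
```

>>> {"api": "jog_arm", "payload": {
  "series": [
    {"x": 0, "y": 0, "z": 0, "rx": 0, "ry": 0, "rz": 0},
    {"x": 0, "y": 0, "z": 0, "rx": 0, "ry": 0, "rz": 0},
    {"x": 0, "y": 0, "z": 0, "rx": 0, "ry": 0, "rz": 0}
  ]
}}

```text
time: 19.4
tool_pos: [0.5584, 0.0853, 0.08]
ee_rot: [3.137, -0.003, -1.221]
wrist_force: [0.3, -0.3, -1.8]
width: 0.0134
```

```bash
python3 plan.py
```

```text
t 19.4 pos [0.5584 0.0853 0.08  ] rpy [179.75  -0.19 -69.97] F [ 0.33 -0.25 -1.82] T [-0.06   0.162  0.293] w 0.0134 j6 1.28
```

>>> {"api": "jog_arm", "payload": {
  "series": [
    {"x": 0, "y": 0, "z": 0, "rx": 0, "ry": 0, "rz": 0},
    {"x": 0, "y": 0, "z": 0, "rx": 0, "ry": 0, "rz": 0},
    {"x": 0, "y": 0, "z": -0.015, "rx": 0, "ry": 0, "rz": 0},
    {"x": 0, "y": 0, "z": -0.022, "rx": 0, "ry": 0, "rz": 0},
    {"x": 0, "y": 0, "z": -0.015, "rx": 0, "ry": 0, "rz": 0}
  ],
  "claw": 0.45
}}

```text
time: 19.82
tool_pos: [0.5559, 0.0853, 0.1298]
ee_rot: [3.129, -0.0, -1.22]
wrist_force: [0.5, -0.4, -0.0]
width: 0.0411
```

```bash
python3 plan.py .606 -.055 .13 -25.5 8
```

```text
n 8 t 19.82
[{"x": 0.0186, "y": 0.0002, "z": -0.0, "rx": 0.09, "ry": 0.03, "rz": -5.55}, {"x": 0.0185, "y": 0.002, "z": -0.0, "rx": 0.09, "ry": 0.03, "rz": -5.55}, {"x": 0.0182, "y": 0.0037, "z": -0.0, "rx": 0.09, "ry": 0.03, "rz": -5.55}, {"x": 0.0178, "y": 0.0055, "z": -0.0, "rx": 0.09, "ry": 0.03, "rz": -5.55}, {"x": 0.0172, "y": 0.0072, "z": -0.0, "rx": 0.09, "ry": 0.03, "rz": -5.55}, {"x": 0.0164, "y": 0.0088, "z": -0.0, "rx": 0.09, "ry": 0.03, "rz": -5.55}, {"x": 0.0155, "y": 0.0104, "z": -0.0, "rx": 0.09, "ry": 0.03, "rz": -5.55}, {"x": 0.0144, "y": 0.0118, "z": -0.0, "rx": 0.09, "ry": 0.03, "rz": -5.55}]
t 19.82 pos [0.5559 0.0853 0.1298] rpy [ 1.7929e+02 -2.0000e-02 -6.9900e+01] F [ 0.46 -0.39 -0.01] T [-0.009  0.143  0.024] w 0.0411 j6 1.27
```

>>> {"api": "jog_arm", "payload": {
  "series": [
    {"x": 0.0185, "y": 0, "z": 0, "rx": 0.1, "ry": 0, "rz": -5.5},
    {"x": 0.0185, "y": 0.002, "z": 0, "rx": 0.1, "ry": 0, "rz": -5.5},
    {"x": 0.018, "y": 0.0035, "z": 0, "rx": 0.1, "ry": 0, "rz": -5.5},
    {"x": 0.018, "y": 0.0055, "z": 0, "rx": 0.1, "ry": 0, "rz": -5.5},
    {"x": 0.017, "y": 0.007, "z": 0, "rx": 0.1, "ry": 0, "rz": -5.5},
    {"x": 0.0165, "y": 0.009, "z": 0, "rx": 0.1, "ry": 0, "rz": -5.5},
    {"x": 0.014, "y": 0.009, "z": 0, "rx": 0.1, "ry": 0, "rz": -5.5},
    {"x": 0.01, "y": 0.008, "z": 0, "rx": 0, "ry": 0, "rz": -4},
    {"x": 0, "y": 0, "z": 0, "rx": 0, "ry": 0, "rz": 0}
  ]
}}

```text
time: 20.57
tool_pos: [0.6124, -0.051, 0.1409]
ee_rot: [-3.131, -0.013, -0.437]
wrist_force: [-0.2, 0.1, -0.4]
width: 0.0425
```

```bash
python3 plan.py .606 -.055 .118 -25.5 2
```

```text
n 2 t 20.57
[{"x": -0.0022, "y": 0.0033, "z": 0.0114, "rx": -0.31, "ry": -0.37, "rz": 0.24}, {"x": -0.0021, "y": 0.0032, "z": 0.0114, "rx": -0.31, "ry": -0.37, "rz": 0.24}]
t 20.57 pos [ 0.6124 -0.051   0.1409] rpy [-179.39   -0.75  -25.03] F [-0.21  0.06 -0.42] T [-0.026  0.091  0.017] w 0.0425 j6 0.26
```

>>> {"api": "jog_arm", "payload": {
  "series": [
    {"x": -0.002, "y": 0.003, "z": 0.011, "rx": -0.3, "ry": -0.4, "rz": 0.2},
    {"x": -0.002, "y": 0.003, "z": 0.011, "rx": -0.3, "ry": -0.4, "rz": 0.2},
    {"x": 0, "y": 0, "z": 0, "rx": 0, "ry": 0, "rz": 0}
  ]
}}

```text
time: 20.82
tool_pos: [0.6061, -0.0543, 0.1179]
ee_rot: [-3.141, 0.001, -0.449]
wrist_force: [-0.6, -0.6, 0.2]
width: 0.0423
```

```bash
python3 plan.py .606 -.055 .08 -25.5 4
```

```text
n 4 t 20.82
[{"x": 0.0001, "y": 0.0002, "z": 0.0095, "rx": -0.01, "ry": 0.02, "rz": -0.06}, {"x": 0.0001, "y": 0.0002, "z": 0.0095, "rx": -0.01, "ry": 0.02, "rz": -0.06}, {"x": 0.0001, "y": 0.0002, "z": 0.0095, "rx": -0.01, "ry": 0.02, "rz": -0.06}, {"x": 0.0001, "y": 0.0002, "z": 0.0095, "rx": -0.01, "ry": 0.02, "rz": -0.06}]
t 20.82 pos [ 0.6061 -0.0543  0.1179] rpy [-1.7996e+02  7.0000e-02 -2.5750e+01] F [-0.64 -0.6   0.22] T [-0.049  0.094 -0.004] w 0.0423 j6 0.27
```

>>> {"api": "jog_arm", "payload": {
  "series": [
    {"x": 0, "y": 0, "z": 0.0095, "rx": 0, "ry": 0, "rz": 0},
    {"x": 0, "y": 0, "z": 0.0095, "rx": 0, "ry": 0, "rz": 0},
    {"x": 0, "y": 0, "z": 0.0095, "rx": 0, "ry": 0, "rz": 0},
    {"x": 0, "y": 0, "z": 0.0055, "rx": 0, "ry": 0, "rz": 0},
    {"x": 0, "y": 0, "z": 0, "rx": 0, "ry": 0, "rz": 0}
  ]
}}

```text
time: 21.23
tool_pos: [0.6036, -0.0508, 0.0778]
ee_rot: [-3.142, 0.006, -0.448]
wrist_force: [-0.8, -1.2, -0.4]
width: 0.0423
```

```bash
python3 plan.py .606 -.055 .08 -25.5 1
```

```text
n 1 t 21.23
[{"x": 0.0039, "y": 0.0028, "z": -0.0022, "rx": -0.01, "ry": 0.36, "rz": -0.15}]
t 21.23 pos [ 0.6036 -0.0508  0.0778] rpy [-179.99    0.36  -25.65] F [-0.77 -1.25 -0.35] T [-0.103  0.088  0.033] w 0.0423 j6 0.27
```

>>> {"api": "jog_arm", "payload": {
  "series": [
    {"x": 0.004, "y": 0.003, "z": -0.002, "rx": 0, "ry": 0, "rz": 0},
    {"x": 0, "y": 0, "z": 0, "rx": 0, "ry": 0, "rz": 0},
    {"x": 0, "y": 0, "z": 0, "rx": 0, "ry": 0, "rz": 0},
    {"x": 0, "y": 0, "z": 0, "rx": 0, "ry": 0, "rz": 0},
    {"x": 0, "y": 0, "z": 0, "rx": 0, "ry": 0, "rz": 0}
  ],
  "claw": 0
}}

```text
time: 21.65
tool_pos: [0.6056, -0.055, 0.08]
ee_rot: [-3.142, 0.009, -0.448]
wrist_force: [-1.5, 1.0, -2.0]
width: 0.014
```

```bash
python3 plan.py
```

```text
t 21.65 pos [ 0.6056 -0.055   0.08  ] rpy [-180.      0.49  -25.64] F [-1.54  1.03 -2.04] T [-0.065  0.005  0.033] w 0.014 j6 0.26
```

>>> {"api": "jog_arm", "payload": {
  "series": [
    {"x": 0, "y": 0, "z": 0.0002, "rx": 0, "ry": 0, "rz": 4},
    {"x": 0, "y": 0, "z": 0.0002, "rx": 0, "ry": 0, "rz": 4}
  ]
}}

```text
time: 21.82
tool_pos: [0.6054, -0.0549, 0.0799]
ee_rot: [3.14, 0.009, -0.591]
wrist_force: [-0.6, 1.5, -1.7]
width: 0.014
```

```bash
python3 plan.py
```

```text
t 21.82 pos [ 0.6054 -0.0549  0.0799] rpy [179.94   0.5  -33.85] F [-0.59  1.53 -1.69] T [-0.011  0.036  0.254] w 0.014 j6 0.41
```

>>> {"api": "jog_arm", "payload": {
  "series": [
    {"x": 0, "y": 0, "z": 0.0002, "rx": 0, "ry": 0, "rz": 4}
  ]
}}

```text
time: 21.9
tool_pos: [0.6052, -0.0549, 0.0797]
ee_rot: [3.14, 0.009, -0.663]
wrist_force: [-1.0, 0.3, -1.6]
width: 0.0136
```

```bash
python3 plan.py
```

```text
t 21.9 pos [ 0.6052 -0.0549  0.0797] rpy [179.89   0.5  -38.01] F [-0.99  0.33 -1.59] T [-0.04   0.082  0.262] w 0.0136 j6 0.48
```

>>> {"api": "jog_arm", "payload": {
  "series": [
    {"x": 0, "y": 0, "z": 0.0002, "rx": 0, "ry": 0, "rz": 4}
  ]
}}

```text
time: 21.98
tool_pos: [0.6052, -0.0548, 0.0795]
ee_rot: [3.139, 0.009, -0.736]
wrist_force: [0.2, 0.9, -0.8]
width: 0.0138
```

```bash
python3 plan.py
```

```text
t 21.98 pos [ 0.6052 -0.0548  0.0795] rpy [179.86   0.49 -42.16] F [ 0.17  0.89 -0.78] T [-0.042  0.129  0.34 ] w 0.0138 j6 0.55
```

>>> {"api": "jog_arm", "payload": {
  "series": [
    {"x": 0, "y": 0, "z": 0.0002, "rx": 0, "ry": 0, "rz": 4}
  ]
}}

```text
time: 22.07
tool_pos: [0.6051, -0.0547, 0.0794]
ee_rot: [3.138, 0.008, -0.808]
wrist_force: [-0.8, 0.2, -1.3]
width: 0.0136
```

```bash
python3 plan.py
```

```text
t 22.07 pos [ 0.6051 -0.0547  0.0794] rpy [179.82   0.48 -46.31] F [-0.83  0.15 -1.34] T [-0.067  0.152  0.368] w 0.0136 j6 0.62
```

>>> {"api": "jog_arm", "payload": {
  "series": [
    {"x": 0, "y": 0, "z": 0.0002, "rx": 0, "ry": 0, "rz": 4}
  ]
}}

```text
time: 22.15
tool_pos: [0.605, -0.0546, 0.0792]
ee_rot: [3.138, 0.008, -0.881]
wrist_force: [-0.1, 0.2, -1.7]
width: 0.0138
```

```bash
python3 plan.py
```

```text
t 22.15 pos [ 0.605  -0.0546  0.0792] rpy [179.78   0.47 -50.47] F [-0.11  0.16 -1.75] T [-0.026  0.086  0.339] w 0.0138 j6 0.7
```

>>> {"api": "jog_arm", "payload": {
  "series": [
    {"x": 0, "y": 0, "z": 0.0002, "rx": 0, "ry": 0, "rz": 4}
  ]
}}

```text
time: 22.23
tool_pos: [0.6049, -0.0545, 0.079]
ee_rot: [3.137, 0.008, -0.953]
wrist_force: [-1.0, -0.0, -0.9]
width: 0.0138
```

```bash
python3 plan.py
```

```text
t 22.23 pos [ 0.6049 -0.0545  0.079 ] rpy [179.74   0.45 -54.61] F [-1.03 -0.02 -0.9 ] T [-0.083  0.075  0.397] w 0.0138 j6 0.77
```

>>> {"api": "jog_arm", "payload": {
  "series": [
    {"x": 0, "y": 0, "z": 0.0002, "rx": 0, "ry": 0, "rz": 4}
  ]
}}

```text
time: 22.32
tool_pos: [0.6049, -0.0545, 0.0788]
ee_rot: [3.136, 0.007, -1.025]
wrist_force: [0.2, 0.3, -1.6]
width: 0.0141
```

```bash
python3 plan.py
```

```text
t 22.32 pos [ 0.6049 -0.0545  0.0788] rpy [179.71   0.42 -58.75] F [ 0.21  0.34 -1.59] T [-0.007  0.08   0.404] w 0.0141 j6 0.84
```

```bash
sed -i 's/(30.2,.178),(30.1,.147)\]/(30.2,.178),(30.1,.147),(33.85,.254),(38.01,.262),(42.16,.34),(46.31,.368),(50.47,.339),(54.61,.397),(58.75,.404)]/' bite.py; python3 bite.py|sed -n 2p
```

```text
yellow bite 13.2 +- 2.8 slope 0.52 load now 22.4 +- 1.8
```

Slope is now well determined; about 5° more brings it to ~25 N.

>>> {"api": "jog_arm", "payload": {
  "series": [
    {"x": 0, "y": 0, "z": 0.0002, "rx": 0, "ry": 0, "rz": 2.5},
    {"x": 0, "y": 0, "z": 0.0002, "rx": 0, "ry": 0, "rz": 2.5}
  ]
}}

```text
time: 22.48
tool_pos: [0.6048, -0.0543, 0.0786]
ee_rot: [3.136, 0.007, -1.116]
wrist_force: [-1.5, -0.1, -1.1]
width: 0.0139
```

```bash
python3 plan.py
```

```text
t 22.48 pos [ 0.6048 -0.0543  0.0786] rpy [179.67   0.38 -63.93] F [-1.48 -0.13 -1.12] T [-0.066  0.116  0.431] w 0.0139 j6 0.93
```

>>> {"api": "jog_arm", "payload": {
  "series": [
    {"x": 0, "y": 0, "z": 0, "rx": 0, "ry": 0, "rz": 0},
    {"x": 0, "y": 0, "z": 0, "rx": 0, "ry": 0, "rz": 0},
    {"x": 0, "y": 0, "z": 0, "rx": 0, "ry": 0, "rz": 0}
  ]
}}

```text
time: 22.73
tool_pos: [0.6049, -0.0543, 0.0786]
ee_rot: [3.136, 0.006, -1.112]
wrist_force: [-0.7, 0.2, -1.0]
width: 0.0138
```

```bash
python3 plan.py
```

```text
t 22.73 pos [ 0.6049 -0.0543  0.0786] rpy [179.68   0.34 -63.74] F [-0.65  0.23 -1.04] T [-0.088  0.095  0.339] w 0.0138 j6 0.93
```

>>> {"api": "jog_arm", "payload": {
  "series": [
    {"x": 0, "y": 0, "z": 0, "rx": 0, "ry": 0, "rz": 0},
    {"x": 0, "y": 0, "z": 0, "rx": 0, "ry": 0, "rz": 0},
    {"x": 0, "y": 0, "z": -0.015, "rx": 0, "ry": 0, "rz": 0},
    {"x": 0, "y": 0, "z": -0.022, "rx": 0, "ry": 0, "rz": 0},
    {"x": 0, "y": 0, "z": -0.015, "rx": 0, "ry": 0, "rz": 0}
  ],
  "claw": 0.45
}}

```text
time: 23.15
tool_pos: [0.603, -0.0543, 0.1282]
ee_rot: [3.13, 0.011, -1.113]
wrist_force: [0.0, 0.4, 0.2]
width: 0.0413
```

```bash
python3 plan.py .650 .0385 .13 -62 6
```

```text
n 6 t 23.15
[{"x": -0.0104, "y": -0.0139, "z": -0.0003, "rx": 0.11, "ry": 0.11, "rz": -0.3}, {"x": -0.0103, "y": -0.0139, "z": -0.0003, "rx": 0.11, "ry": 0.11, "rz": -0.3}, {"x": -0.0103, "y": -0.014, "z": -0.0003, "rx": 0.11, "ry": 0.11, "rz": -0.3}, {"x": -0.0102, "y": -0.014, "z": -0.0003, "rx": 0.11, "ry": 0.11, "rz": -0.3}, {"x": -0.0101, "y": -0.0141, "z": -0.0003, "rx": 0.11, "ry": 0.11, "rz": -0.3}, {"x": -0.0101, "y": -0.0141, "z": -0.0003, "rx": 0.11, "ry": 0.11, "rz": -0.3}]
t 23.15 pos [ 0.603  -0.0543  0.1282] rpy [179.33   0.63 -63.78] F [0.03 0.39 0.23] T [-0.053  0.11   0.021] w 0.0413 j6 0.93
```

>>> {"api": "jog_arm", "payload": {
  "series": [
    {"x": -0.0105, "y": -0.014, "z": 0, "rx": 0.1, "ry": 0.1, "rz": -0.3},
    {"x": -0.0105, "y": -0.014, "z": 0, "rx": 0.1, "ry": 0.1, "rz": -0.3},
    {"x": -0.0105, "y": -0.014, "z": 0, "rx": 0.1, "ry": 0.1, "rz": -0.3},
    {"x": -0.0105, "y": -0.014, "z": 0, "rx": 0.1, "ry": 0.1, "rz": -0.3},
    {"x": -0.009, "y": -0.012, "z": 0, "rx": 0.1, "ry": 0.1, "rz": -0.3},
    {"x": -0.006, "y": -0.009, "z": 0, "rx": 0.1, "ry": 0.1, "rz": -0.3},
    {"x": 0, "y": 0, "z": 0, "rx": 0, "ry": 0, "rz": 0}
  ]
}}

```text
time: 23.73
tool_pos: [0.6522, 0.0359, 0.1352]
ee_rot: [-3.132, -0.007, -1.082]
wrist_force: [0.4, 0.3, -0.4]
width: 0.0424
```

```bash
python3 plan.py .650 .0385 .118 -62 2
```

```text
n 2 t 23.73
[{"x": -0.0017, "y": 0.0005, "z": 0.0086, "rx": -0.28, "ry": -0.2, "rz": -0.01}, {"x": -0.0017, "y": 0.0004, "z": 0.0086, "rx": -0.28, "ry": -0.2, "rz": -0.01}]
t 23.73 pos [0.6522 0.0359 0.1352] rpy [-179.44   -0.39  -62.02] F [ 0.38  0.27 -0.39] T [-0.036  0.181 -0.054] w 0.0424 j6 1.05
```

>>> {"api": "jog_arm", "payload": {
  "series": [
    {"x": -0.0015, "y": 0.001, "z": 0.0085, "rx": -0.3, "ry": -0.2, "rz": 0},
    {"x": -0.0015, "y": 0.001, "z": 0.0085, "rx": -0.3, "ry": -0.2, "rz": 0},
    {"x": 0, "y": 0, "z": 0, "rx": 0, "ry": 0, "rz": 0}
  ]
}}

```text
time: 23.98
tool_pos: [0.6486, 0.0379, 0.1159]
ee_rot: [3.138, 0.0, -1.081]
wrist_force: [-0.5, -0.3, -0.4]
width: 0.0424
```

```bash
python3 plan.py .650 .0385 .08 -62 4
```

```text
n 4 t 23.98
[{"x": 0.0, "y": -0.0004, "z": 0.009, "rx": 0.05, "ry": 0.01, "rz": 0.01}, {"x": 0.0, "y": -0.0004, "z": 0.009, "rx": 0.05, "ry": 0.01, "rz": 0.01}, {"x": 0.0, "y": -0.0004, "z": 0.009, "rx": 0.05, "ry": 0.01, "rz": 0.01}, {"x": 0.0, "y": -0.0004, "z": 0.009, "rx": 0.05, "ry": 0.01, "rz": 0.01}]
t 23.98 pos [0.6486 0.0379 0.1159] rpy [ 1.798e+02  2.000e-02 -6.196e+01] F [-0.54 -0.3  -0.37] T [-0.014  0.081  0.014] w 0.0424 j6 1.05
```

>>> {"api": "jog_arm", "payload": {
  "series": [
    {"x": 0, "y": -0.0005, "z": 0.009, "rx": 0, "ry": 0, "rz": 0},
    {"x": 0, "y": -0.0005, "z": 0.009, "rx": 0, "ry": 0, "rz": 0},
    {"x": 0, "y": -0.0005, "z": 0.009, "rx": 0, "ry": 0, "rz": 0},
    {"x": 0, "y": 0, "z": 0.005, "rx": 0, "ry": 0, "rz": 0},
    {"x": 0, "y": 0, "z": 0, "rx": 0, "ry": 0, "rz": 0}
  ]
}}

```text
time: 24.4
tool_pos: [0.6478, 0.0358, 0.0779]
ee_rot: [3.133, 0.002, -1.085]
wrist_force: [1.1, 0.1, 0.4]
width: 0.0423
```

```bash
python3 plan.py .650 .0385 .079 -62 1
```

```text
n 1 t 24.4
[{"x": -0.0014, "y": -0.0032, "z": -0.0011, "rx": 0.48, "ry": 0.12, "rz": -0.17}]
t 24.4 pos [0.6478 0.0358 0.0779] rpy [ 1.7952e+02  1.2000e-01 -6.2170e+01] F [1.06 0.07 0.39] T [ 0.022  0.149 -0.027] w 0.0423 j6 1.05
```

>>> {"api": "jog_arm", "payload": {
  "series": [
    {"x": -0.0015, "y": -0.003, "z": -0.001, "rx": 0.4, "ry": 0, "rz": 0},
    {"x": 0, "y": 0, "z": 0, "rx": 0, "ry": 0, "rz": 0},
    {"x": 0, "y": 0, "z": 0, "rx": 0, "ry": 0, "rz": 0},
    {"x": 0, "y": 0, "z": 0, "rx": 0, "ry": 0, "rz": 0},
    {"x": 0, "y": 0, "z": 0, "rx": 0, "ry": 0, "rz": 0}
  ],
  "claw": 0
}}

```text
time: 24.82
tool_pos: [0.65, 0.0384, 0.0791]
ee_rot: [3.141, 0.002, -1.086]
wrist_force: [0.3, 0.2, -2.9]
width: 0.0137
```

```bash
python3 plan.py
```

```text
t 24.82 pos [0.65   0.0384 0.0791] rpy [ 1.7998e+02  1.2000e-01 -6.2210e+01] F [ 0.29  0.16 -2.95] T [-0.112  0.069 -0.007] w 0.0137 j6 1.06
```

>>> {"api": "jog_arm", "payload": {
  "series": [
    {"x": 0, "y": 0, "z": 0.0002, "rx": 0, "ry": 0, "rz": 4},
    {"x": 0, "y": 0, "z": 0.0002, "rx": 0, "ry": 0, "rz": 4}
  ]
}}

```text
time: 24.98
tool_pos: [0.6499, 0.0387, 0.079]
ee_rot: [3.141, 0.002, -1.229]
wrist_force: [-0.5, -0.3, -2.4]
width: 0.0141
```

```bash
python3 plan.py
```

```text
t 24.98 pos [0.6499 0.0387 0.079 ] rpy [ 1.7996e+02  1.2000e-01 -7.0410e+01] F [-0.51 -0.31 -2.36] T [0.008 0.111 0.208] w 0.0141 j6 1.2
```

>>> {"api": "jog_arm", "payload": {
  "series": [
    {"x": 0, "y": 0, "z": 0.0002, "rx": 0, "ry": 0, "rz": 4}
  ]
}}

```text
time: 25.07
tool_pos: [0.6499, 0.0388, 0.0788]
ee_rot: [3.141, 0.002, -1.301]
wrist_force: [0.4, 1.3, -1.1]
width: 0.0139
```

```bash
python3 plan.py
```

```text
t 25.07 pos [0.6499 0.0388 0.0788] rpy [ 1.7995e+02  1.3000e-01 -7.4560e+01] F [ 0.35  1.31 -1.09] T [-0.029  0.131  0.215] w 0.0139 j6 1.27
```

>>> {"api": "jog_arm", "payload": {
  "series": [
    {"x": 0, "y": 0, "z": 0.0002, "rx": 0, "ry": 0, "rz": 4}
  ]
}}

```text
time: 25.15
tool_pos: [0.6498, 0.0391, 0.0786]
ee_rot: [3.141, 0.002, -1.374]
wrist_force: [-0.1, 0.2, -1.4]
width: 0.0137
```

```bash
python3 plan.py
```

```text
t 25.15 pos [0.6498 0.0391 0.0786] rpy [ 1.7994e+02  1.2000e-01 -7.8720e+01] F [-0.14  0.19 -1.42] T [-0.01   0.099  0.239] w 0.0137 j6 1.35
```

>>> {"api": "jog_arm", "payload": {
  "series": [
    {"x": 0, "y": 0, "z": 0.0002, "rx": 0, "ry": 0, "rz": 4}
  ]
}}

```text
time: 25.23
tool_pos: [0.6498, 0.0392, 0.0785]
ee_rot: [3.14, 0.002, -1.446]
wrist_force: [-0.2, 0.4, -1.2]
width: 0.0138
```

```bash
python3 plan.py
```

```text
t 25.23 pos [0.6498 0.0392 0.0785] rpy [ 1.7994e+02  1.2000e-01 -8.2870e+01] F [-0.16  0.43 -1.18] T [-0.051  0.136  0.256] w 0.0138 j6 1.42
```

>>> {"api": "jog_arm", "payload": {
  "series": [
    {"x": 0, "y": 0, "z": 0.0002, "rx": 0, "ry": 0, "rz": 4}
  ]
}}

```text
time: 25.32
tool_pos: [0.6498, 0.0394, 0.0782]
ee_rot: [3.14, 0.002, -1.519]
wrist_force: [-0.3, 0.1, -1.1]
width: 0.0137
```

```bash
python3 plan.py
```

```text
t 25.32 pos [0.6498 0.0394 0.0782] rpy [ 1.7993e+02  1.1000e-01 -8.7020e+01] F [-0.26  0.07 -1.09] T [-0.     0.116  0.211] w 0.0137 j6 1.49
```

>>> {"api": "jog_arm", "payload": {
  "series": [
    {"x": 0, "y": 0, "z": 0.0002, "rx": 0, "ry": 0, "rz": 4}
  ]
}}

```text
time: 25.4
tool_pos: [0.6498, 0.0396, 0.0781]
ee_rot: [3.14, 0.002, -1.591]
wrist_force: [0.6, 0.4, -1.2]
width: 0.0141
```

```bash
python3 plan.py
```

```text
t 25.4 pos [0.6498 0.0396 0.0781] rpy [ 1.7993e+02  1.1000e-01 -9.1160e+01] F [ 0.62  0.44 -1.21] T [0.044 0.11  0.317] w 0.0141 j6 1.56
```

>>> {"api": "jog_arm", "payload": {
  "series": [
    {"x": 0, "y": 0, "z": 0.0002, "rx": 0, "ry": 0, "rz": 4}
  ]
}}

```text
time: 25.48
tool_pos: [0.6498, 0.0398, 0.0779]
ee_rot: [3.14, 0.002, -1.663]
wrist_force: [0.0, -0.9, 0.2]
width: 0.014
```

```bash
python3 plan.py
```

```text
t 25.48 pos [0.6498 0.0398 0.0779] rpy [ 1.7992e+02  1.0000e-01 -9.5300e+01] F [ 0.02 -0.9   0.21] T [-0.038  0.078  0.353] w 0.014 j6 1.64
```

```bash
sed -i 's/(65.88,.179),(65.9,.112)\]/(65.88,.179),(65.9,.112),(70.41,.208),(74.56,.215),(78.72,.239),(82.87,.256),(87.02,.211),(91.16,.317),(95.3,.353)]/' bite.py; python3 bite.py|sed -n 3p
```

```text
green bite 51.6 +- 2.7 slope 0.4 load now 22.4 +- 1.6
```

>>> {"api": "jog_arm", "payload": {
  "series": [
    {"x": 0, "y": 0, "z": 0.0002, "rx": 0, "ry": 0, "rz": 2.5},
    {"x": 0, "y": 0, "z": 0.0002, "rx": 0, "ry": 0, "rz": 2.5}
  ]
}}

```text
time: 25.65
tool_pos: [0.6498, 0.04, 0.0777]
ee_rot: [3.141, 0.001, -1.754]
wrist_force: [0.2, 0.2, -0.8]
width: 0.014
```

```bash
python3 plan.py
```

```text
t 25.65 pos [0.6498 0.04   0.0777] rpy [ 1.7994e+02  8.0000e-02 -1.0047e+02] F [ 0.17  0.25 -0.8 ] T [0.019 0.158 0.351] w 0.014 j6 1.73
```

>>> {"api": "jog_arm", "payload": {
  "series": [
    {"x": 0, "y": 0, "z": 0, "rx": 0, "ry": 0, "rz": 0},
    {"x": 0, "y": 0, "z": 0, "rx": 0, "ry": 0, "rz": 0},
    {"x": 0, "y": 0, "z": 0, "rx": 0, "ry": 0, "rz": 0}
  ]
}}

```text
time: 25.9
tool_pos: [0.6498, 0.04, 0.0776]
ee_rot: [3.141, 0.001, -1.75]
wrist_force: [-1.0, -0.6, -1.0]
width: 0.0137
```

```bash
python3 plan.py
```

```text
t 25.9 pos [0.6498 0.04   0.0776] rpy [ 1.7995e+02  3.0000e-02 -1.0029e+02] F [-0.96 -0.61 -1.01] T [-0.049  0.107  0.286] w 0.0137 j6 1.72
```

>>> {"api": "jog_arm", "payload": {
  "series": [
    {"x": 0, "y": 0, "z": 0, "rx": 0, "ry": 0, "rz": 0},
    {"x": 0, "y": 0, "z": 0, "rx": 0, "ry": 0, "rz": 0},
    {"x": 0, "y": 0, "z": -0.015, "rx": 0, "ry": 0, "rz": 0},
    {"x": 0, "y": 0, "z": -0.022, "rx": 0, "ry": 0, "rz": 0},
    {"x": 0, "y": 0, "z": -0.015, "rx": 0, "ry": 0, "rz": 0}
  ],
  "claw": 0.45
}}

```text
time: 26.32
tool_pos: [0.6473, 0.0401, 0.1269]
ee_rot: [3.132, 0.0, -1.751]
wrist_force: [0.5, 0.4, 0.4]
width: 0.0412
```

```bash
python3 plan.py .5123 -.0085 .13 -50.7 9
```

```text
n 9 t 26.32
[{"x": 0.008, "y": 0.0138, "z": -0.0002, "rx": 0.06, "ry": 0.03, "rz": -5.51}, {"x": 0.0066, "y": 0.0145, "z": -0.0002, "rx": 0.06, "ry": 0.03, "rz": -5.51}, {"x": 0.0052, "y": 0.0151, "z": -0.0002, "rx": 0.06, "ry": 0.03, "rz": -5.51}, {"x": 0.0037, "y": 0.0155, "z": -0.0002, "rx": 0.06, "ry": 0.03, "rz": -5.51}, {"x": 0.0022, "y": 0.0158, "z": -0.0003, "rx": 0.06, "ry": 0.03, "rz": -5.51}, {"x": 0.0007, "y": 0.0159, "z": -0.0003, "rx": 0.06, "ry": 0.03, "rz": -5.51}, {"x": -0.0008, "y": 0.0159, "z": -0.0003, "rx": 0.06, "ry": 0.03, "rz": -5.51}, {"x": -0.0024, "y": 0.0158, "z": -0.0003, "rx": 0.06, "ry": 0.03, "rz": -5.51}, {"x": -0.0039, "y": 0.0155, "z": -0.0003, "rx": 0.06, "ry": 0.03, "rz": -5.51}]
t 26.32 pos [0.6473 0.0401 0.1269] rpy [ 1.7945e+02  1.0000e-02 -1.0030e+02] F [0.45 0.45 0.4 ] T [0.005 0.141 0.008] w 0.0412 j6 1.72
```

>>> {"api": "jog_arm", "payload": {
  "series": [
    {"x": 0.008, "y": 0.014, "z": 0, "rx": 0.1, "ry": 0, "rz": -5.5},
    {"x": 0.0065, "y": 0.0145, "z": 0, "rx": 0.1, "ry": 0, "rz": -5.5},
    {"x": 0.005, "y": 0.015, "z": 0, "rx": 0.1, "ry": 0, "rz": -5.5},
    {"x": 0.0035, "y": 0.0155, "z": 0, "rx": 0.1, "ry": 0, "rz": -5.5},
    {"x": 0.002, "y": 0.016, "z": 0, "rx": 0.1, "ry": 0, "rz": -5.5},
    {"x": 0.0005, "y": 0.016, "z": 0, "rx": 0, "ry": 0, "rz": -5.5},
    {"x": -0.001, "y": 0.016, "z": 0, "rx": 0, "ry": 0, "rz": -5.5},
    {"x": -0.0025, "y": 0.015, "z": 0, "rx": 0, "ry": 0, "rz": -5.5},
    {"x": -0.003, "y": 0.01, "z": 0, "rx": 0, "ry": 0, "rz": -4.5},
    {"x": 0, "y": 0, "z": 0, "rx": 0, "ry": 0, "rz": 0}
  ]
}}

```text
time: 27.15
tool_pos: [0.5178, -0.0074, 0.137]
ee_rot: [-3.123, -0.01, -0.862]
wrist_force: [-0.2, -0.0, -0.5]
width: 0.0427
```

```bash
python3 plan.py .5123 -.0085 .118 -50.7 2
```

```text
n 2 t 27.15
[{"x": -0.0015, "y": 0.0026, "z": 0.0095, "rx": -0.52, "ry": -0.27, "rz": 0.65}, {"x": -0.0014, "y": 0.0026, "z": 0.0095, "rx": -0.52, "ry": -0.27, "rz": 0.65}]
t 27.15 pos [ 0.5178 -0.0074  0.137 ] rpy [-178.96   -0.56  -49.4 ] F [-0.2  -0.02 -0.48] T [-0.033  0.126 -0.019] w 0.0427 j6 0.73
```

>>> {"api": "jog_arm", "payload": {
  "series": [
    {"x": -0.0015, "y": 0.0025, "z": 0.0095, "rx": -0.5, "ry": -0.3, "rz": 0.6},
    {"x": -0.0015, "y": 0.0025, "z": 0.0095, "rx": -0.5, "ry": -0.3, "rz": 0.6},
    {"x": 0, "y": 0, "z": 0, "rx": 0, "ry": 0, "rz": 0}
  ]
}}

```text
time: 27.4
tool_pos: [0.5135, -0.0082, 0.1181]
ee_rot: [-3.139, -0.001, -0.891]
wrist_force: [-0.2, 0.4, -0.8]
width: 0.0424
```

```bash
python3 plan.py .5123 -.0085 .079 -50.7 4
```

```text
n 4 t 27.4
[{"x": -0.0001, "y": 0.0003, "z": 0.0098, "rx": -0.04, "ry": -0.01, "rz": -0.09}, {"x": -0.0001, "y": 0.0003, "z": 0.0098, "rx": -0.04, "ry": -0.01, "rz": -0.09}, {"x": -0.0001, "y": 0.0003, "z": 0.0098, "rx": -0.04, "ry": -0.01, "rz": -0.09}, {"x": -0.0001, "y": 0.0003, "z": 0.0098, "rx": -0.04, "ry": -0.01, "rz": -0.09}]
t 27.4 pos [ 0.5135 -0.0082  0.1181] rpy [-1.7983e+02 -5.0000e-02 -5.1040e+01] F [-0.21  0.37 -0.75] T [-0.034  0.125  0.015] w 0.0424 j6 0.76
```

>>> {"api": "jog_arm", "payload": {
  "series": [
    {"x": 0, "y": 0, "z": 0.0095, "rx": 0, "ry": 0, "rz": 0},
    {"x": 0, "y": 0, "z": 0.0095, "rx": 0, "ry": 0, "rz": 0},
    {"x": 0, "y": 0, "z": 0.0095, "rx": 0, "ry": 0, "rz": 0},
    {"x": 0, "y": 0, "z": 0.006, "rx": 0, "ry": 0, "rz": 0},
    {"x": 0, "y": 0, "z": 0, "rx": 0, "ry": 0, "rz": 0}
  ]
}}

```text
time: 27.82
tool_pos: [0.5139, -0.0071, 0.0772]
ee_rot: [-3.141, 0.003, -0.892]
wrist_force: [-0.3, 0.1, 0.5]
width: 0.0425
```

```bash
python3 plan.py .5123 -.0085 .079 -50.7 1
```

```text
n 1 t 27.82
[{"x": 0.0001, "y": 0.0021, "z": -0.0019, "rx": -0.01, "ry": 0.15, "rz": -0.42}]
t 27.82 pos [ 0.5139 -0.0071  0.0772] rpy [-1.7999e+02  1.5000e-01 -5.1120e+01] F [-0.28  0.05  0.51] T [-0.047  0.109 -0.003] w 0.0425 j6 0.77
```

>>> {"api": "jog_arm", "payload": {
  "series": [
    {"x": 0, "y": 0.002, "z": -0.0015, "rx": 0, "ry": 0, "rz": -0.4},
    {"x": 0, "y": 0, "z": 0, "rx": 0, "ry": 0, "rz": 0},
    {"x": 0, "y": 0, "z": 0, "rx": 0, "ry": 0, "rz": 0},
    {"x": 0, "y": 0, "z": 0, "rx": 0, "ry": 0, "rz": 0},
    {"x": 0, "y": 0, "z": 0, "rx": 0, "ry": 0, "rz": 0}
  ],
  "claw": 0
}}

```text
time: 28.23
tool_pos: [0.5121, -0.0084, 0.0784]
ee_rot: [3.141, 0.004, -0.885]
wrist_force: [-1.0, 0.1, -2.4]
width: 0.0137
```

```bash
python3 plan.py
```

```text
t 28.23 pos [ 0.5121 -0.0084  0.0784] rpy [179.98   0.2  -50.68] F [-0.95  0.07 -2.41] T [-0.268 -0.027  0.068] w 0.0137 j6 0.76
```

>>> {"api": "jog_arm", "payload": {
  "series": [
    {"x": 0, "y": 0, "z": 0.0002, "rx": 0, "ry": 0, "rz": 4},
    {"x": 0, "y": 0, "z": 0.0002, "rx": 0, "ry": 0, "rz": 4}
  ]
}}

```text
time: 28.4
tool_pos: [0.5121, -0.0082, 0.0783]
ee_rot: [3.141, 0.003, -1.028]
wrist_force: [-0.6, 0.5, -2.4]
width: 0.0138
```

```bash
python3 plan.py
```

```text
t 28.4 pos [ 0.5121 -0.0082  0.0783] rpy [179.97   0.19 -58.88] F [-0.61  0.5  -2.43] T [-0.048  0.082  0.227] w 0.0138 j6 0.9
```

>>> {"api": "jog_arm", "payload": {
  "series": [
    {"x": 0, "y": 0, "z": 0.0002, "rx": 0, "ry": 0, "rz": 4}
  ]
}}

```text
time: 28.48
tool_pos: [0.512, -0.0082, 0.0781]
ee_rot: [3.141, 0.003, -1.1]
wrist_force: [0.7, 0.1, -2.2]
width: 0.0139
```

```bash
python3 plan.py
```

```text
t 28.48 pos [ 0.512  -0.0082  0.0781] rpy [179.96   0.19 -63.05] F [ 0.72  0.11 -2.24] T [-0.084  0.073  0.264] w 0.0139 j6 0.97
```

>>> {"api": "jog_arm", "payload": {
  "series": [
    {"x": 0, "y": 0, "z": 0.0002, "rx": 0, "ry": 0, "rz": 4}
  ]
}}

```text
time: 28.57
tool_pos: [0.512, -0.0081, 0.0779]
ee_rot: [3.141, 0.003, -1.173]
wrist_force: [0.3, 0.9, -1.2]
width: 0.0139
```

```bash
python3 plan.py
```

```text
t 28.57 pos [ 0.512  -0.0081  0.0779] rpy [179.95   0.18 -67.21] F [ 0.32  0.88 -1.22] T [-0.012  0.121  0.234] w 0.0139 j6 1.04
```

>>> {"api": "jog_arm", "payload": {
  "series": [
    {"x": 0, "y": 0, "z": 0.0002, "rx": 0, "ry": 0, "rz": 4}
  ]
}}

```text
time: 28.65
tool_pos: [0.5119, -0.008, 0.0777]
ee_rot: [3.141, 0.003, -1.246]
wrist_force: [0.6, -0.3, -2.1]
width: 0.0139
```

```bash
python3 plan.py
```

```text
t 28.65 pos [ 0.5119 -0.008   0.0777] rpy [ 1.7994e+02  1.7000e-01 -7.1360e+01] F [ 0.63 -0.32 -2.14] T [-0.03   0.128  0.305] w 0.0139 j6 1.12
```

>>> {"api": "jog_arm", "payload": {
  "series": [
    {"x": 0, "y": 0, "z": 0.0002, "rx": 0, "ry": 0, "rz": 4}
  ]
}}

```text
time: 28.73
tool_pos: [0.5119, -0.0079, 0.0775]
ee_rot: [3.141, 0.003, -1.318]
wrist_force: [-0.3, 0.5, -1.4]
width: 0.0143
```

```bash
python3 plan.py
```

```text
t 28.73 pos [ 0.5119 -0.0079  0.0775] rpy [ 1.7994e+02  1.6000e-01 -7.5510e+01] F [-0.27  0.49 -1.45] T [-0.066  0.082  0.319] w 0.0143 j6 1.19
```

>>> {"api": "jog_arm", "payload": {
  "series": [
    {"x": 0, "y": 0, "z": 0.0002, "rx": 0, "ry": 0, "rz": 4}
  ]
}}

```text
time: 28.82
tool_pos: [0.5119, -0.0078, 0.0774]
ee_rot: [3.141, 0.003, -1.39]
wrist_force: [-0.7, -0.5, -2.1]
width: 0.0139
```

```bash
python3 plan.py
```

```text
t 28.82 pos [ 0.5119 -0.0078  0.0774] rpy [ 1.7994e+02  1.5000e-01 -7.9660e+01] F [-0.74 -0.5  -2.08] T [0.008 0.155 0.308] w 0.0139 j6 1.26
```

>>> {"api": "jog_arm", "payload": {
  "series": [
    {"x": 0, "y": 0, "z": 0.0002, "rx": 0, "ry": 0, "rz": 4}
  ]
}}

```text
time: 28.9
tool_pos: [0.5119, -0.0077, 0.0772]
ee_rot: [3.14, 0.002, -1.463]
wrist_force: [-0.0, 0.1, -1.9]
width: 0.0137
```

```bash
python3 plan.py;  sed -i 's/(50.41,.175),(52.48,.121)\]/(50.41,.175),(52.48,.121),(54.5,.191),(54.5,.172),(54.5,.129),(58.88,.227),(63.05,.264),(67.21,.234),(71.36,.305),(75.51,.319),(79.66,.308)]/' bite.py; python3 bite.py
```

```text
t 28.9 pos [ 0.5119 -0.0077  0.0772] rpy [ 1.7993e+02  1.4000e-01 -8.3800e+01] F [-0.03  0.14 -1.93] T [0.003 0.121 0.395] w 0.0137 j6 1.33
red bite 21.1 +- 2.8 slope 0.4 load now 25.1 +- 1.6
yellow bite 13.2 +- 2.8 slope 0.52 load now 22.4 +- 1.8
green bite 51.6 +- 2.7 slope 0.4 load now 22.4 +- 1.6
blue bite 39.8 +- 2.3 slope 0.43 load now 20.2 +- 1.4
```

>>> {"api": "jog_arm", "payload": {
  "series": [
    {"x": 0, "y": 0, "z": 0.0002, "rx": 0, "ry": 0, "rz": 3}
  ]
}}

```text
time: 28.98
tool_pos: [0.5119, -0.0077, 0.077]
ee_rot: [3.14, 0.002, -1.517]
wrist_force: [-0.2, 0.1, -1.4]
width: 0.0138
```

```bash
python3 plan.py
```

```text
t 28.98 pos [ 0.5119 -0.0077  0.077 ] rpy [ 1.7993e+02  1.3000e-01 -8.6930e+01] F [-0.18  0.14 -1.4 ] T [-0.028  0.153  0.36 ] w 0.0138 j6 1.39
```

>>> {"api": "jog_arm", "payload": {
  "series": [
    {"x": 0, "y": 0, "z": 0, "rx": 0, "ry": 0, "rz": 0},
    {"x": 0, "y": 0, "z": 0, "rx": 0, "ry": 0, "rz": 0},
    {"x": 0, "y": 0, "z": 0, "rx": 0, "ry": 0, "rz": 0}
  ]
}}

```text
time: 29.23
tool_pos: [0.5119, -0.0077, 0.0769]
ee_rot: [3.141, 0.002, -1.514]
wrist_force: [0.9, 0.0, -1.1]
width: 0.0137
```

```bash
python3 plan.py
```

```text
t 29.23 pos [ 0.5119 -0.0077  0.0769] rpy [ 1.7995e+02  1.0000e-01 -8.6730e+01] F [ 0.93  0.03 -1.06] T [-0.083  0.102  0.315] w 0.0137 j6 1.39
```

>>> {"api": "jog_arm", "payload": {
  "series": [
    {"x": 0, "y": 0, "z": 0, "rx": 0, "ry": 0, "rz": 0},
    {"x": 0, "y": 0, "z": 0, "rx": 0, "ry": 0, "rz": 0},
    {"x": 0, "y": 0, "z": -0.015, "rx": 0, "ry": 0, "rz": 0},
    {"x": 0, "y": 0, "z": -0.022, "rx": 0, "ry": 0, "rz": 0},
    {"x": 0, "y": 0, "z": -0.03, "rx": 0, "ry": 0, "rz": 0},
    {"x": 0, "y": 0, "z": -0.03, "rx": 0, "ry": 0, "rz": 0},
    {"x": 0, "y": 0, "z": -0.02, "rx": 0, "ry": 0, "rz": 0},
    {"x": 0, "y": 0, "z": 0, "rx": 0, "ry": 0, "rz": 0}
  ],
  "claw": 0.45
}}

```text
time: 29.9
tool_pos: [0.5109, -0.0079, 0.1986]
ee_rot: [3.138, 0.003, -1.514]
wrist_force: [1.3, -0.3, 0.6]
width: 0.0421
```

```bash
python3 plan.py
```

```text
t 29.9 pos [ 0.5109 -0.0079  0.1986] rpy [179.79   0.19 -86.74] F [ 1.29 -0.33  0.61] T [-0.047  0.141 -0.001] w 0.0421 j6 1.39
```

```bash
python3 - <<'E'
from fit import *
from bench import cams,robot
exp=dict(red=(.5584,.085,-63),yellow=(.605,-.0545,-55.5),green=(.6498,.0395,-93),blue=(.512,-.008,-79))
s=cams.snapshot("side");f=5;x0,y0,x1,y1=170,130,310,250
im=cv2.resize(s["img"][y0:y1,x0:x1],None,fx=f,fy=f,interpolation=cv2.INTER_CUBIC)[:,:,::-1].copy()
for k,(x,y,w) in exp.items():
    P=proj(bar(x,y,np.radians(w+90),.0965),s);q=np.round((P-[x0-.5,y0-.5])*f).astype(int)
    for a in range(8):
        for b in(1,2,4):
            if not a&b: cv2.line(im,tuple(map(int,q[a])),tuple(map(int,q[a|b])),(255,0,255),1)
cv2.imwrite("pics/end_side.png",im)
t=cams.snapshot("top");cv2.imwrite("pics/end_top.png",t["img"][:,:,::-1])
print(robot.get_obs()["time"])
E
```

```text
30.0
```

View pics/end_side.png

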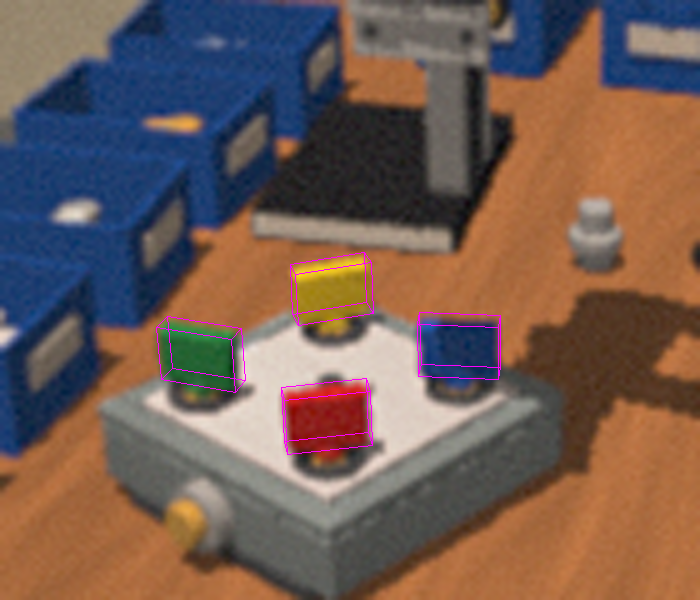

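View pics/end_top.png

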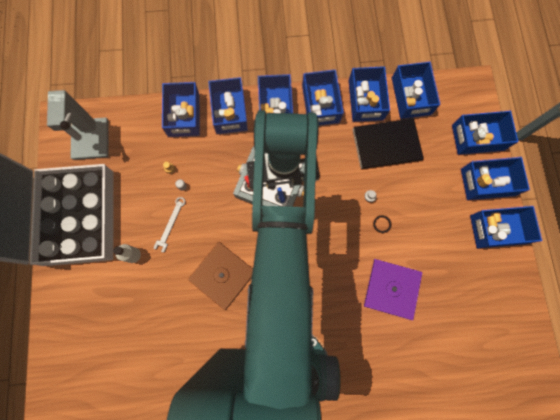

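The side picture shows all four bars at the expected spring-back angles: red (325,418), yellow (332,292), green (200,355), blue (458,348). The gripper is well clear of them. In the top picture the bystanders are where they started: wrench (170,224), coupling (168,167), ferrule (181,186), ring (382,224), binder (389,143), oilcan (128,253), adaptor (371,196). I'm handing the job in.

```bash
python3 -c "
from bench import ticket; print(ticket.close_job())"
```

```text
the job is handed in; nothing more can be done
None
```

I tightened all four knobs clockwise in two passes (red, yellow, green, blue), let go of them and handed the job in at about 30 s.

Estimated loads come from the turn angle and the felt torque, since contact force can't be read directly:

| Knob | First pass (snug) | Second pass (tight) |
|---|---|---|
| Red | about 10 N | about 25 N |
| Yellow | about 9 N | about 25 N |
| Green | about 7 N | about 25 N |
| Blue | about 7 N | about 24 N |

Each estimate is good to about ±2 N. The torque readings were noisy, about ±0.03 N m.

**Last checks:** the gripper was open and well above the knobs. All four bars stood at the spring-back angles I expected, so none had unwound. The bystanders looked unmoved in the top picture.

**What disagreed:**
- **Blue:** its bite came at about 0.85–0.9 rad by my fit, later than the stated 0.75 rad limit. My estimate of its starting angle may have been off, so its load could be 1–2 N higher than shown.
- **Torque slopes:** red, green and blue had fitted torque slopes of 0.40–0.43 N m/rad, towards the low end of the stated range. I therefore relied on angle past the bite more than on torque.

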